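# Fill a vial feeder and hold its inspection flap at the index

## Task

Tip all four vials from the handled tray into the open fill mouth of the vial feeder's hopper, then stand the empty tray upright on the bench again and let go of it. Next, so that the pick-up drum can be inspected, lift the feeder's clear flap by its handle until it is level with the dark index arm clamped beside it (within a few degrees) and finish while still holding it steady there, since it falls shut if released. Leave everything else on the bench undisturbed.

Things in the scene. Friction and masses are not known exactly. Their poses are not given: they have to be found in the camera images.
- feeder: vial feeder, fixed to the bench: white housing 300 (x) x 380 (y) mm, deck 160 mm high; origin centre of underside, front panel faces -x, y to the left seen from the front. Hopper trough inside: x -90..90, y -175..155 mm, floor falling from z 115 mm (right) to 40 (left). Right part (y -180..-13) is the open fill mouth; the flap covers the left part. Vials must end in the trough, below the deck
- hopper_mouth (a point): centre of the fill mouth in the plane of the top of its thin steel collar, 208 mm above the bench; opening 180 mm (feeder x) by 165 mm (feeder y), axes as the feeder's; hopper floor about 110 mm below. On the feeder only the flap's handle (217 mm above the bench) and the quadrant rail at its left end (300 mm) stand higher
- flap (a joint): angle of the clear inspection flap, rad: 0 shut (flat on the deck), growing as its front edge is lifted, to 1.5. Hinged along its rear (feeder +x) edge; about 0.35 kg (varies), almost frictionless, falls shut by its own weight. A clear pane 190 x 160 mm in a black rim 10 mm thick, with a round steel bar handle on top near the front edge
- flap_handle (a point): centre of the flap's round handle bar: 12 mm thick, 100 mm long along the feeder's y, 37 mm of free space between it and the pane; 165 mm from the hinge line along the flap, 48 mm above the hinge plane. Site x lies in the flap's plane from front edge to hinge, y along the hinge, z normal to the flap. The bar may turn in the grip as the flap swings
- flap_hinge (a point): point on the hinge line at the middle of the flap's rear edge, 163 mm above the bench; y along the hinge (feeder y); axes move with the flap as the handle point's do
- index (a joint): angle of the index arm, rad, measured as the flap's (0 flat, growing upward about the same hinge line): the angle at which to hold the flap. A dark steel bar 160 mm long, 12 mm wide with a bent pointer tip, clamped by a thumb screw to the ticked aluminium quadrant rail just left of the flap; set differently each time (0.35 to 0.8), it stays put
- index_tip (a point): pointer tip of the index arm, 165 mm from the hinge line, 88 mm left of the flap's middle; x axis along the arm from tip to hinge, y along the hinge
- tray_handle (a point): centre of the pour tray's bridge handle, a flat-sided black bar 14 mm thick (x), 64 long (y), 22 high, 66 mm above the tray's underside. Steel tray 184 (x) x 70 (y) mm, walls 42 mm high, about 0.24 kg. Axes are the tray's: at +x no wall but a floor flared up 30 degrees over the last 45 mm (pouring end); at -x a wall 80 mm from the handle. Vials roll through under the handle (52 mm free)
- tray_lip (a point): middle of the top edge of the tray's pouring end: 104 mm ahead of (tray +x) and 37 mm below the handle's centre
- vial1_center (a point): centre of a capped plastic vial, 27 mm diameter, 60 mm long, 18 g; starts lying across the tray (its axis along point y), free to roll along it
- vial2_center (a point): centre of a capped plastic vial, 27 mm diameter, 60 mm long, 18 g; starts lying across the tray (its axis along point y), free to roll along it
- vial3_center (a point): centre of a capped plastic vial, 27 mm diameter, 60 mm long, 18 g; starts lying across the tray (its axis along point y), free to roll along it
- vial4_center (a point): centre of a capped plastic vial, 27 mm diameter, 60 mm long, 18 g; starts lying across the tray (its axis along point y), free to roll along it
- tube_rack: bystander: white tube rack 150 x 75 x 78 mm with green-capped tubes; origin under its centre; leave it alone
- wash_bottle: bystander: white plastic bottle, 64 mm diameter, 170 mm tall; origin under its centre; leave it alone
- tip_box: bystander: white pipette-tip box with green lid, 88 x 125 x 62 mm; origin under its centre; leave it alone
- beaker: bystander: empty glass beaker, 72 mm diameter, 95 mm tall; origin under its centre; leave it alone
- reagent_jar: bystander: amber jar with black cap, 60 mm diameter, 75 mm tall; origin under its centre; leave it alone
- label_roll: bystander: paper roll lying flat, 84 mm diameter, 30 mm high; origin under its centre; leave it alone
- forceps: bystander: steel forceps lying flat, 150 mm long; origin under its centre; leave it alone
Things that resemble listed ones, but are neither listed nor needed, are in the scene too. Leave any pink look-alike of the part that bears tray_handle alone.

How it is judged:
By the outcome, as a careful person would: the job done as asked, in the order asked, and still so for the second after the job is handed in, while the arm keeps its last pose, push and grip.
It also fails if it takes over 72 s, if anything falls off the work surface, if the arm or the gripper's body presses on something with over 40 N, if the wrist force passes 120 N, or if a joint passes its speed limit or range.

## Robot

A 6-joint arm with a two-finger parallel gripper is mounted at the origin on the work surface. World frame = base frame: x ahead of the robot, y to its left, z up, the work surface at z = 0. Lengths are in m, angles in rad, forces in N, time in s.
With the tool pointing down it reaches from about 0.3 to 0.775 m from the base axis. Payload 14.6 kg.
Tool frame: the origin (TCP) lies at the very end of the fingers, on their centre line; the grasp point (between the pads) lies 19 mm behind it; x points along the fingers, y is the direction in which the jaws open and shut, and the axes are right-handed (so a half turn about x gives the same grasp; the last joint's range is limited). The gripper opens to 94 mm and grips with 3 to 60 N. Pads are 16 mm wide; open, the fingers measure 119 mm over their backs; the gripper's body (75 mm by 177 mm) begins 78 mm behind the grasp point.
Start: joints at [-1.19, 0.3, 1.521, -0, 1.321, -0.067], TCP at [0.238, -0.496, 0.205] pointing down, gripper open.
Joint ranges: [-3.03, 3.03], [-0.79, 2.21], [0.23, 2.52], [-1.04, 4.18], [0, 3.07], [-2.55, 2.55]. Speed limits (rad/s): [2.22, 2.22, 2.57, 3.14, 3.14, 3.14].

## Interface

Orientations are given as [roll, pitch, yaw] about the fixed x, y, z axes, in that order (R = Rz(yaw) Ry(pitch) Rx(roll)).
In Python, from station import ctrl, viewer, hand_in gives the robot as it stands. The module is installed in compiled form; this text tells all that it offers.
- The arm moves only by the tool play_rows, never from a script. Its argument "deltas" is a list that holds one entry, the list of rows, each a list of 7 numbers: the shift along the tool's x, y, z in mm, then the turn, a rotation vector about the tool's x, y, z in rad, then the finger opening in mm, from 0 to 94. In form: [[[dx, dy, dz, ax, ay, az, gripper], ...]]. A call has 1 to 10 rows; each row shifts and turns the commanded pose from where the row before left it, along the tool's axes as they then stand; what a row does not reach is not made up. A row lasts 1/10 s, in which the tool goes at most 50 mm and 8.59 degrees, less where a joint would pass 70% of its speed; a pose out of reach is approached as far as the arm can. A call with a gripper value outside its range is refused whole. The fingers move at their own pace and stop on an object; "grip_force" is the grip in N (left out, the last holds). Time passes only in rows, so rows that do not move let the fingers close. It gives the time, the measured TCP pose, the force and the opening at its end, in the units of the state.
- ctrl.get_obs(): the state, without advancing time (a new reading comes with each control period).
- viewer.camera(name): name is "scene" or "top" or "wrist"; returns a dict with "img" (400x640x3 uint8, red, green, blue), "fx", "fy", "cx", "cy" (pixels), "rvec" (rotation vector, rad) and "tvec" (3), from world to camera coordinates, as OpenCV has them. Camera axes: x right, y down, z forward; pixel columns grow to the right and rows downward; lengths in m; the calibration is good to about 2 mm. A picture is of the moment at which its call begins. There is no depth.
- hand_in(): hands the job in, once; it reports no verdict.
The state is a dict: "time_s": time; "qpos": joint angles; "joint_vel": joint speeds; "tau": joint torques, N m; "ee_pos": TCP position; "eef_rot": TCP orientation; "force": force on the tool from outside, world axes, zero at the start; "moment": the same for the moment, N m; "grip_width": finger opening in m.
Only numpy, scipy, OpenCV 4.12 (cv2) and the standard library are available. Lean on these libraries where they do the work, as an engineer would, in place of code of your own. Each camera call takes 0.05 s, during which the arm holds its last target.

## Working session

There is one attempt and no reset: what is moved stays moved. The work goes in short steps, Python scripts to look and compute and a tool call to move; the robot and the scene stay as the last step left them, time stands still between calls to the robot, and variables do not carry over. Pictures are saved under pics/ and viewed, and the job is handed in when it is done.

Besides the shell and the picture viewer there is one more tool, called after ">>>" by a JSON object that holds its "name" and its "arguments", one argument or row to a line. play_rows: Moves the arm, as the interface text tells. Its arguments: {"type":"object","properties":{"deltas":{"type":"array","items":{"type":"array","items":{"type":"array","items":{"type":"number"}}}},"grip_force":{"type":"number"}},"required":["deltas"]}

```bash
mkdir -p pics; ls; python3 - <<'E'
from station import ctrl, viewer
import cv2
print(ctrl.get_obs())
for n in ["scene","top","wrist"]:
    c=viewer.camera(n); cv2.imwrite(f"pics/{n}0.png",c["img"][:,:,::-1]); print(n,{k:c[k] for k in c if k!="img"})
E
```

```text
pics
{'time_s': 0.0, 'qpos': array([-1.18958531e+00,  3.00427810e-01,  1.52156283e+00, -5.14955855e-05,
        1.32072291e+00, -6.66096713e-02]), 'joint_vel': array([ 1.68462534e-05,  1.07126308e-03,  8.86861485e-04,  8.75792661e-04,
       -1.30560431e-03, -3.33952129e-04]), 'tau': array([ 1.60380077e-04, -5.31801796e+01, -3.52737164e+01,  7.08625861e-02,
        2.43458507e-02, -9.96462586e-05]), 'ee_pos': array([ 0.2380339 , -0.4955319 ,  0.20491781]), 'eef_rot': array([-1.59293568,  1.56967432,  1.99649043]), 'force': array([1.00283656, 0.1191097 , 0.1430711 ]), 'moment': array([0.05580311, 0.02853035, 0.02843666]), 'grip_width': 0.09389242689111915}
scene {'fx': 465.3398453266995, 'fy': 465.3398453266995, 'cx': 322.26949522731934, 'cy': 194.0860101980658, 'rvec': array([ 2.21810489,  1.21646471, -0.43947059]), 'tvec': array([-0.2486669 , -0.2764231 ,  1.76677022])}
top {'fx': 499.19845190627774, 'fy': 499.19845190627774, 'cx': 319.40782256271194, 'cy': 192.35625854667933, 'rvec': array([ 2.12304201, -2.14337061,  0.21876683]), 'tvec': array([-0.03916828,  0.52829313,  1.72473468])}
wrist {'fx': 287.81874499942074, 'fy': 287.81874499942074, 'cx': 316.7993878317298, 'cy': 198.1339145404106, 'rvec': array([-2.48199658,  1.56424814,  0.18777453]), 'tvec': array([-0.5495994 , -0.02310461,  0.38943325])}
```

View pics/scene0.png

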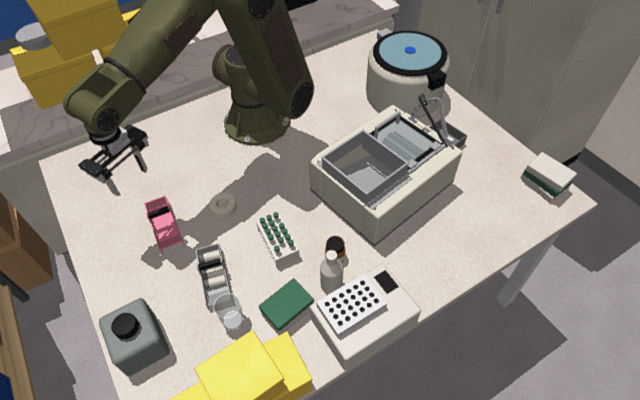

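View pics/top0.png

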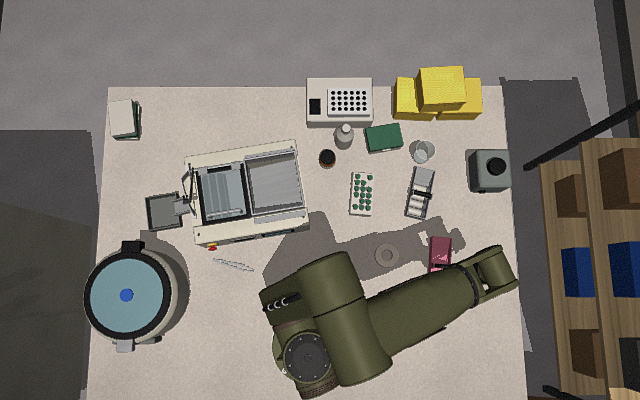

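View pics/wrist0.png

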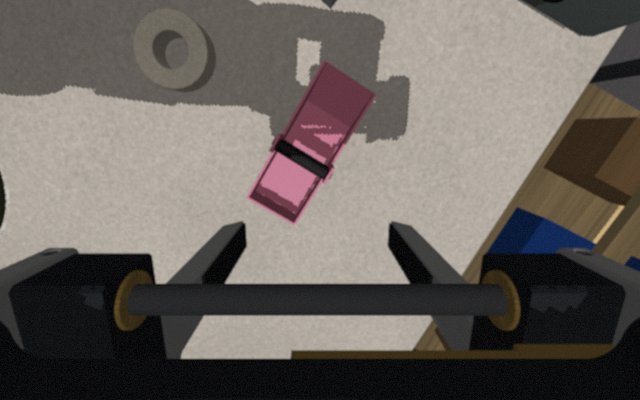

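The top view shows the tray at about (420,192), next to the beaker (422,150) and rack (361,193). The feeder is at about (245,190) and the pink decoy at (440,252). I'll zoom in on these.

```bash
cat > h.py <<'E'
import numpy as np, cv2
from station import ctrl, viewer
from scipy.spatial.transform import Rotation as Ro
def cam(n):
    c=viewer.camera(n); R=cv2.Rodrigues(np.array(c["rvec"],float))[0]; c["R"]=R; c["t"]=np.array(c["tvec"]); c["C"]=-R.T@c["t"]; return c
def ray(c,uv):
    d=c["R"].T@np.array([(uv[0]-c["cx"])/c["fx"],(uv[1]-c["cy"])/c["fy"],1.]); return c["C"],d/np.linalg.norm(d)
def onz(c,uv,z):
    C,d=ray(c,uv); return C+d*(z-C[2])/d[2]
def tri(a,ua,b,ub):
    C1,d1=ray(a,ua);C2,d2=ray(b,ub)
    s=np.linalg.lstsq(np.c_[d1,-d2],C2-C1,rcond=None)[0]; p,q=C1+d1*s[0],C2+d2*s[1]; return (p+q)/2,np.linalg.norm(p-q)
def proj(c,p):
    q=c["R"]@np.array(p)+c["t"]; return np.array([c["fx"]*q[0]/q[2]+c["cx"],c["fy"]*q[1]/q[2]+c["cy"]])
def crop(c,x0,y0,w,h,k,fn):
    im=c["img"][y0:y0+h,x0:x0+w,::-1]; cv2.imwrite("pics/"+fn,cv2.resize(im,None,fx=k,fy=k,interpolation=cv2.INTER_CUBIC))
def pose():
    o=ctrl.get_obs(); return o["ee_pos"],Ro.from_euler("xyz",o["eef_rot"]).as_matrix(),o
E
python3 - <<'E'
from h import *
t=cam("top"); s=cam("scene")
crop(t,170,130,150,125,5,"tf.png"); crop(t,340,120,120,100,6,"tt.png")
crop(s,300,80,180,160,4,"sf.png"); crop(s,140,180,180,150,4,"st.png")
E
```

```text
(no output)
```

View pics/tf.png

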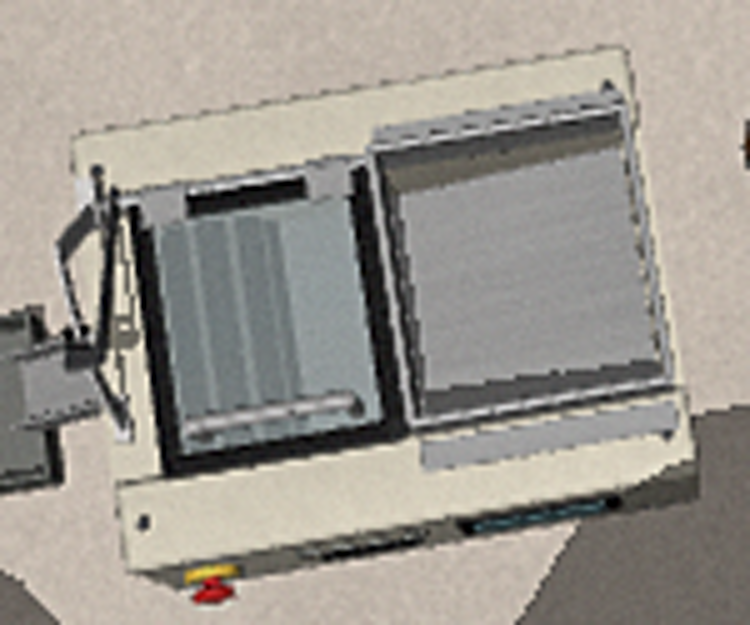

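View pics/tt.png

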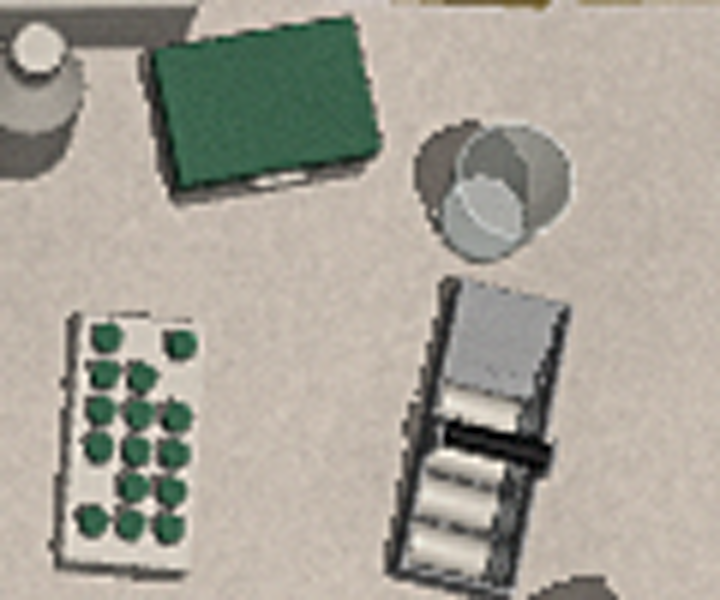

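View pics/sf.png

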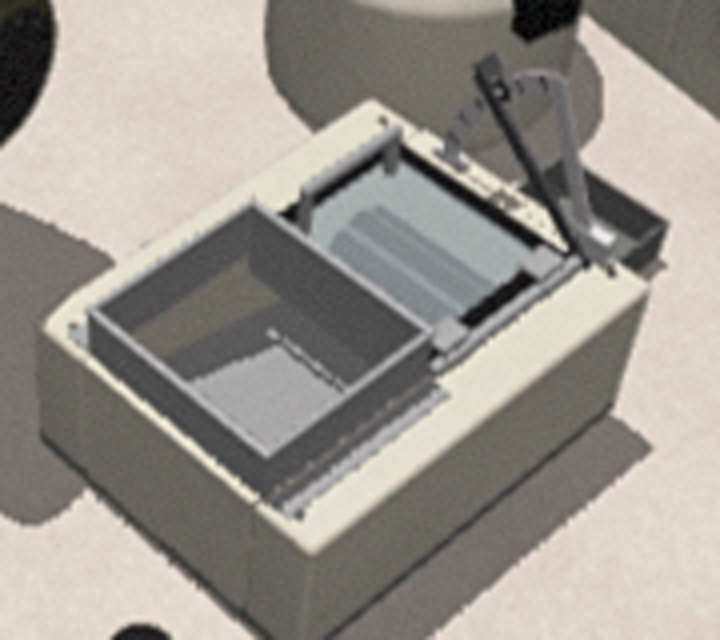

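View pics/st.png

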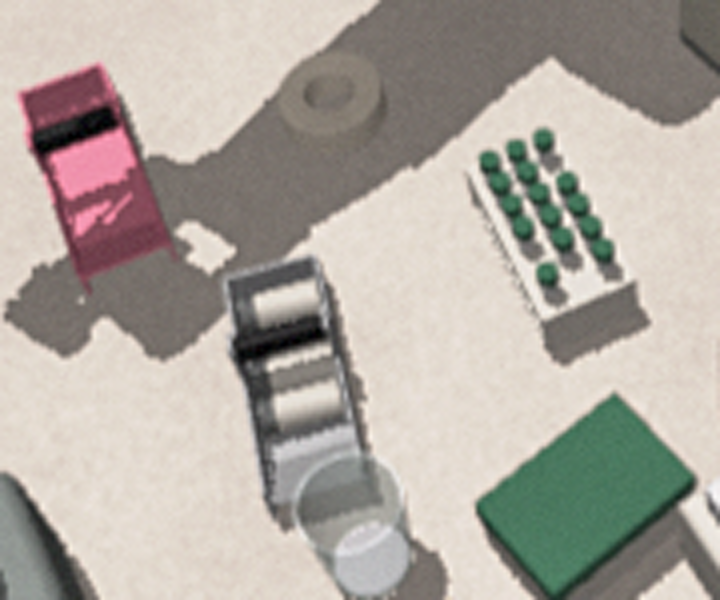

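```bash
python3 - <<'E'
from h import *
np.set_printoptions(precision=4,suppress=True)
t=cam("top"); s=cam("scene")
T=lambda x,y:(x/5+170,y/5+130); S=lambda x,y:(x/4+300,y/4+80)
TT=lambda x,y:(x/6+340,y/6+120); ST=lambda x,y:(x/4+140,y/4+180)
print("collar top", [onz(t,T(*p),.208) for p in [(372,150),(628,98),(673,384),(410,425)]])
print("collar scene",[onz(s,S(*p),.208) for p in [(252,206),(432,330),(268,455),(90,312)]])
print("deck top",[onz(t,T(*p),.160) for p in [(75,135),(628,48),(692,462),(122,485)]])
print("deck scene",[onz(s,S(*p),.160) for p in [(375,100),(648,290),(312,552),(42,325)]])
print("flaphandle",tri(t,T(278,416),s,S(353,163)))
for a,b in [((205,432),(310,190)),((358,403),(396,135))]: print(tri(t,T(*a),s,S(*b)))
print("tray handle",tri(t,TT(497,444),s,ST(282,340)))
print([onz(t,TT(*p),.077) for p in [(445,434),(550,456)]],[onz(s,ST(*p),.077) for p in [(238,344),(325,332)]])
print("tray walls",[onz(t,TT(*p),.042) for p in [(448,280),(570,308),(512,592),(390,572)]])
print("tray walls s",[onz(s,ST(*p),.042) for p in [(225,275),(315,257)]])
print("idx hinge,tip",tri(t,T(115,190),s,S(578,258)),tri(t,T(85,350),s,S(488,65)))
print(s["C"],t["C"])
E
```

```text
collar top [array([0.6075, 0.2025, 0.208 ]), array([0.6415, 0.0356, 0.208 ]), array([0.4514, 0.0072, 0.208 ]), array([0.4263, 0.1753, 0.208 ])]
collar scene [array([0.4337, 0.1721, 0.208 ]), array([0.609 , 0.2072, 0.208 ]), array([0.6384, 0.0405, 0.208 ]), array([0.4593, 0.0089, 0.208 ])]
deck top [array([0.6314, 0.4079, 0.16  ]), array([0.6899, 0.0368, 0.16  ]), array([ 0.4069, -0.0046,  0.16  ]), array([0.3951, 0.3683, 0.16  ])]
deck scene [array([0.3474, 0.3635, 0.16  ]), array([0.6363, 0.4047, 0.16  ]), array([0.6951, 0.0407, 0.16  ]), array([ 0.4129, -0.006 ,  0.16  ])]
flaphandle (array([0.4351, 0.2632, 0.2063]), np.float64(0.007768013339626409))
(array([0.414 , 0.2858, 0.1602]), np.float64(0.06473502924912175))
(array([0.4562, 0.2356, 0.2585]), np.float64(0.08022870240944946))
tray handle (array([ 0.5175, -0.4074,  0.0623]), np.float64(0.005358533241968083))
[array([ 0.5202, -0.3763,  0.077 ]), array([ 0.5067, -0.4373,  0.077 ])] [array([ 0.5143, -0.4329,  0.077 ]), array([ 0.5384, -0.3778,  0.077 ])]
tray walls [array([ 0.6211, -0.39  ,  0.042 ]), array([ 0.6033, -0.463 ,  0.042 ]), array([ 0.4314, -0.4192,  0.042 ]), array([ 0.4439, -0.3473,  0.042 ])]
tray walls s [array([ 0.4326, -0.417 ,  0.042 ]), array([ 0.4543, -0.3545,  0.042 ])]
idx hinge,tip (array([0.5892, 0.3752, 0.1719]), np.float64(0.004152947777144478)) (array([0.4642, 0.3662, 0.2785]), np.float64(0.0005431456973595057))
[ 1.2501 -0.4727  1.2139] [ 0.2019 -0.0081  1.7929]
```

```bash
cat >> h.py <<'E'
def plan(p,R,step=45,rot=0.14,w=94):
    """print body-frame delta to reach p,R, and equal rows"""
    p0,R0,_=pose(); d=R0.T@(np.array(p)-p0)*1000; rv=Ro.from_matrix(R0.T@R).as_rotvec()
    print("total shift(mm)",np.round(d,1),"rotvec",np.round(rv,3)); return d,rv
def down(yaw_jaw):  # tool x down, tool y horizontal at yaw
    x=np.array([0,0,-1.]);y=np.array([np.cos(yaw_jaw),np.sin(yaw_jaw),0]);return np.c_[x,y,np.cross(x,y)]
E
python3 - <<'E'
from h import *
p,R,o=pose(); print(p,R.round(3))
print("jaw yaw rel radial",np.arctan2(R[1,1],R[0,1])-np.arctan2(p[1],p[0]))
for y in (-.235,-.235+np.pi): plan([.47,-.40,.25],down(y))
w=cam("wrist"); C=w["C"]; print("cam in tool",R.T@(C-p)*1000,(R.T@w["R"].T).round(3))
E
```

```text
[ 0.23811676 -0.49571394  0.20531936] [[-0.     0.433 -0.901]
 [ 0.    -0.901 -0.433]
 [-1.    -0.    -0.   ]]
jaw yaw rel radial 2.1100275181318295e-05
total shift(mm) [ -44.7   14.1 -250.5] rotvec [-0.888 -0.     0.   ]
total shift(mm) [ -44.7   14.1 -250.5] rotvec [2.254 0.    0.   ]
cam in tool [-178.83406491   -0.18413679  -68.69379502] [[-0.001 -0.237  0.972]
 [ 1.    -0.002  0.   ]
 [ 0.002  0.972  0.237]]
```

```bash
python3 - <<'E'
from h import *
plan([.500,-.402,.18],down(-.235))
E
```

```text
total shift(mm) [  25.4   28.9 -276.7] rotvec [-0.888 -0.     0.   ]
```

>>> {"name": "play_rows", "arguments": {
  "deltas": [
    [[3, 4, -35, 0, 0, 0, 94], [3, 4, -40, 0, 0, 0, 94], [4, 4, -40, 0, 0, 0, 94], [4, 4, -40, 0, 0, 0, 94], [4, 4, -40, 0, 0, 0, 94], [4, 4, -40, 0, 0, 0, 94], [3, 4, -40, 0, 0, 0, 94], [0, 0, 0, -0.14, 0, 0, 94], [0, 0, 0, -0.14, 0, 0, 94], [0, 0, 0, -0.14, 0, 0, 94]]
  ],
  "grip_force": 25
}}

```text
time_s: 1.4
ee_pos: [0.4984, -0.4016, 0.1801]
eef_rot: [-1.574, 1.57, 2.442]
force: [0.8, 0.7, 0.1]
grip_width: 0.0937
```

>>> {"name": "play_rows", "arguments": {
  "deltas": [
    [[0, 0, 0, -0.14, 0, 0, 94], [0, 0, 0, -0.14, 0, 0, 94], [0, 0, 0, -0.14, 0, 0, 94], [0, 0, 0, -0.05, 0, 0, 94], [0, 0, 0, 0, 0, 0, 94], [0, 0, 0, 0, 0, 0, 94]]
  ]
}}

```text
time_s: 2.0
ee_pos: [0.4981, -0.4019, 0.1804]
eef_rot: [-1.859, 1.571, 2.618]
force: [-0.0, 0.7, -0.7]
grip_width: 0.0937
```

```bash
python3 - <<'E'
from h import *
p,R,o=pose(); print(p,R.round(3),o["qpos"].round(3),o["force"])
w=cam("wrist"); cv2.imwrite("pics/w1.png",w["img"][:,:,::-1])
for yaw,q in [(-.235,(.516,-.405))]:
    ex=np.array([np.cos(yaw),np.sin(yaw),0]);ey=np.array([-ex[1],ex[0],0])
    for a,b,z in [(0,0,.077),(0,.032,.077),(0,-.032,.077),(.104,.035,.029),(.104,-.035,.029),(-.08,.035,.042),(-.08,-.035,.042)]:
        print(proj(w,np.r_[q,0]+a*ex+b*ey+[0,0,z]).round(1))
E
```

```text
[ 0.49812468 -0.40192065  0.18036143] [[-0.     0.973 -0.233]
 [ 0.    -0.233 -0.973]
 [-1.    -0.    -0.   ]] [-0.736  0.522  1.27  -0.     1.35  -0.501] [-0.01713822  0.73644814 -0.70951356]
[334.5 196.8]
[334.9 165.1]
[334.1 226.8]
[423.5 157. ]
[418.4 215.7]
[260.1 158.4]
[263.  219.3]
```

View pics/w1.png

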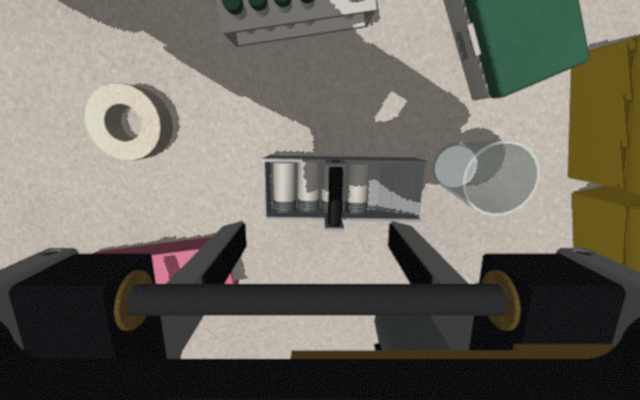

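>>> {"name": "play_rows", "arguments": {
  "deltas": [
    [[20, 6, 0, 0, 0, 0, 94], [25, 6, -1, 0, 0, 0, 94], [25, 6, 0, 0, 0, 0, 94], [25, 0, 0, 0, 0, 0, 94], [22, 0, 0, 0, 0, 0, 94], [16, 0, 0, 0, 0, 0, 94], [0, 0, 0, 0, 0, 0, 94]]
  ]
}}

```text
time_s: 2.75
ee_pos: [0.5151, -0.4044, 0.0452]
eef_rot: [-2.062, 1.567, 2.417]
force: [-0.3, -1.2, -0.4]
grip_width: 0.0941
```

```bash
python3 - <<'E'
from h import *
p,R,o=pose(); print(p,o["force"])
w=cam("wrist"); cv2.imwrite("pics/w2.png",w["img"][:,:,::-1])
s=cam("scene"); crop(s,140,180,180,150,4,"s2.png")
E
```

```text
[ 0.5150971  -0.40444497  0.04523259] [-0.25545295 -1.20216014 -0.37780205]
```

View pics/w2.png

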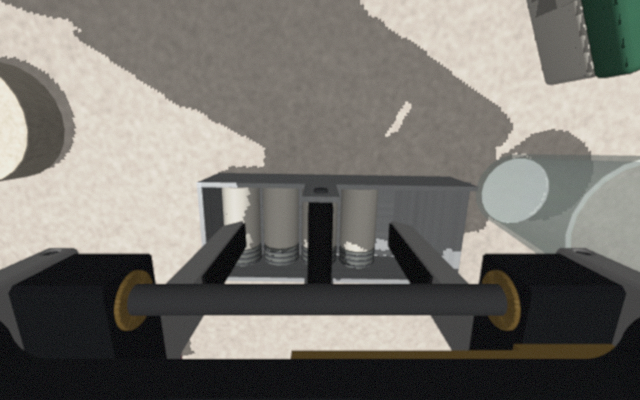

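View pics/s2.png

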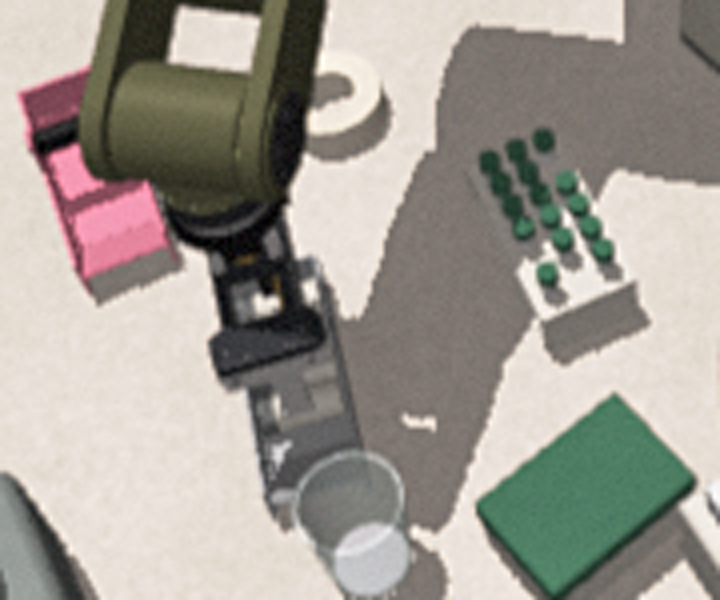

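>>> {"name": "play_rows", "arguments": {
  "deltas": [
    [[0, 0, 0, 0, 0, 0, 40], [0, 0, 0, 0, 0, 0, 0], [0, 0, 0, 0, 0, 0, 0], [0, 0, 0, 0, 0, 0, 0], [0, 0, 0, 0, 0, 0, 0], [0, 0, 0, 0, 0, 0, 0], [0, 0, 0, 0, 0, 0, 0]]
  ],
  "grip_force": 40
}}

```text
time_s: 3.55
ee_pos: [0.5159, -0.4051, 0.0474]
eef_rot: [-2.021, 1.571, 2.459]
force: [-0.1, -0.0, -0.6]
grip_width: 0.0411
```

>>> {"name": "play_rows", "arguments": {
  "deltas": [
    [[0, 0, 0, 0, 0, 0, 0], [-10, 0, 0, 0, 0, 0, 0], [-15, 0, 0, 0, 0, 0, 0], [-15, 0, 0, 0, 0, 0, 0], [-10, 0, 0, 0, 0, 0, 0], [0, 0, 0, 0, 0, 0, 0]]
  ]
}}

```text
time_s: 4.15
ee_pos: [0.5166, -0.4057, 0.0999]
eef_rot: [1.088, 1.567, -0.716]
force: [-0.2, 0.2, -0.4]
grip_width: -0.0002
```

```bash
python3 - <<'E'
from h import *
p,R,o=pose(); print(p,o["force"],o["moment"],o["grip_width"])
w=cam("wrist"); cv2.imwrite("pics/w3.png",w["img"][:,:,::-1])
E
```

```text
[ 0.51655022 -0.40567819  0.09991129] [-0.15490628  0.23445137 -0.35301419] [-0.05614392 -0.05918618 -0.01610766] -0.00017227754509017057
```

View pics/w3.png

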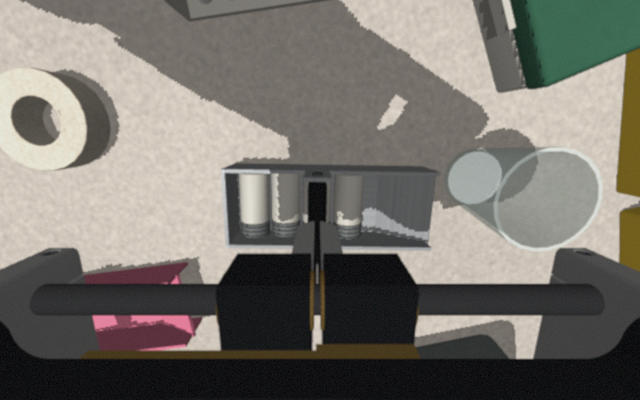

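The fingers were still closing when I lifted, so the grip missed. The picture shows the tray where it was, with its handle at (317,200). I'll retry with a longer close.

>>> {"name": "play_rows", "arguments": {
  "deltas": [
    [[0, 0, 0, 0, 0, 0, 60], [0, 0, 0, 0, 0, 0, 60], [0, 0, 0, 0, 0, 0, 60], [0, 0, 0, 0, 0, 0, 60], [0, 0, 0, 0, 0, 0, 60], [0, 0, 0, 0, 0, 0, 60], [0, 0, 0, 0, 0, 0, 60]]
  ]
}}

```text
time_s: 4.9
ee_pos: [0.5159, -0.4051, 0.0974]
eef_rot: [-2.464, 1.571, 2.015]
force: [0.1, 1.2, 0.1]
grip_width: 0.0533
```

>>> {"name": "play_rows", "arguments": {
  "deltas": [
    [[10, 0, 0, 0, 0, 0, 60], [15, 0, 0, 0, 0, 0, 60], [15, 0, 0, 0, 0, 0, 60], [10, 0, 0, 0, 0, 0, 60], [3, 0, 0, 0, 0, 0, 60], [0, 0, 0, 0, 0, 0, 0], [0, 0, 0, 0, 0, 0, 0], [0, 0, 0, 0, 0, 0, 0], [0, 0, 0, 0, 0, 0, 0], [0, 0, 0, 0, 0, 0, 0]]
  ]
}}

```text
time_s: 5.9
ee_pos: [0.516, -0.4052, 0.0448]
eef_rot: [1.081, 1.57, -0.723]
force: [0.3, 0.9, -0.5]
grip_width: 0.0237
```

>>> {"name": "play_rows", "arguments": {
  "deltas": [
    [[0, 0, 0, 0, 0, 0, 0], [0, 0, 0, 0, 0, 0, 0], [0, 0, 0, 0, 0, 0, 0]]
  ]
}}

```text
time_s: 6.2
ee_pos: [0.516, -0.4051, 0.0446]
eef_rot: [1.247, 1.57, -0.557]
force: [1.2, -0.1, 1.1]
grip_width: 0.0136
```

>>> {"name": "play_rows", "arguments": {
  "deltas": [
    [[0, 0, 0, 0, 0, 0, 0], [0, 0, 0, 0, 0, 0, 0], [-8, 0, 0, 0, 0, 0, 0], [-16, 0, 0, 0, 0, 0, 0], [-16, 0, 0, 0, 0, 0, 0], [-8, 0, 0, 0, 0, 0, 0], [0, 0, 0, 0, 0, 0, 0]]
  ]
}}

```text
time_s: 6.9
ee_pos: [0.5164, -0.4056, 0.0946]
eef_rot: [1.093, 1.568, -0.711]
force: [0.3, -0.3, -3.0]
grip_width: 0.0136
```

```bash
python3 - <<'E'
from h import *
p,R,o=pose(); print(p,o["force"],o["moment"],o["grip_width"])
w=cam("wrist"); cv2.imwrite("pics/w4.png",w["img"][:,:,::-1])
E
```

```text
[ 0.51643599 -0.40560515  0.09455187] [ 0.29306532 -0.25721415 -3.01033537] [-0.04546377 -0.07205248 -0.03583416] 0.01362227859843658
```

View pics/w4.png

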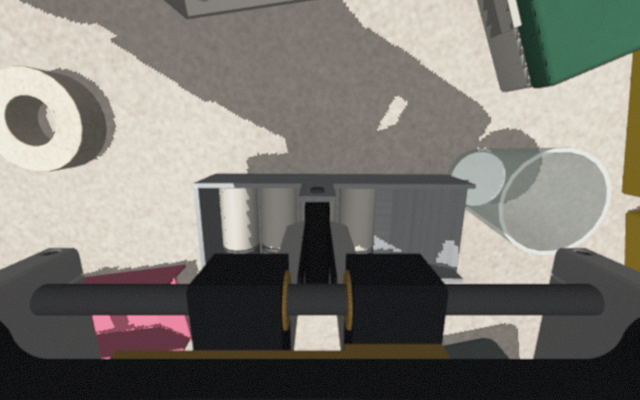

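>>> {"name": "play_rows", "arguments": {
  "deltas": [
    [[-10, 0, 0, 0, 0, 0, 0], [-20, 0, 0, 0, 0, 0, 0], [-28, 0, 0, 0, 0, 0, 0], [-28, 0, 0, 0, 0, 0, 0], [-28, 0, 0, 0, 0, 0, 0], [-28, 0, 0, 0, 0, 0, 0], [-28, 0, 0, 0, 0, 0, 0], [-28, 0, 0, 0, 0, 0, 0], [-20, 0, 0, 0, 0, 0, 0], [-8, 0, 0, 0, 0, 0, 0]]
  ]
}}

```text
time_s: 7.95
ee_pos: [0.516, -0.4052, 0.3207]
eef_rot: [1.087, 1.568, -0.717]
force: [0.3, -0.1, -3.2]
grip_width: 0.0136
```

>>> {"name": "play_rows", "arguments": {
  "deltas": [
    [[0, -2, -8, 0, 0, 0, 0], [0, -4, -16, 0, 0, 0, 0], [0, -6, -24, 0, 0, 0, 0], [0, -7, -30, 0, 0, 0, 0], [0, -7, -30, 0, 0, 0, 0], [0, -7, -30, 0, 0, 0, 0], [0, -7, -30, 0, 0, 0, 0], [0, -7, -30, 0, 0, 0, 0], [0, -7, -30, 0, 0, 0, 0], [0, -7, -30, 0, 0, 0, 0]]
  ]
}}

```text
time_s: 8.95
ee_pos: [0.5153, -0.1382, 0.3169]
eef_rot: [-1.711, 1.569, 2.768]
force: [0.2, -0.3, -3.0]
grip_width: 0.0142
```

>>> {"name": "play_rows", "arguments": {
  "deltas": [
    [[0, -7, -30, 0, 0, 0, 0], [0, -7, -30, 0, 0, 0, 0], [0, -7, -30, 0, 0, 0, 0], [0, -7, -30, 0, 0, 0, 0], [0, -7, -30, 0, 0, 0, 0], [0, -7, -30, 0, 0, 0, 0], [0, -7, -30, 0, 0, 0, 0], [0, -6, -24, 0, 0, 0, 0], [0, -5, -20, 0, 0, 0, 0], [0, -2, -8, 0, 0, 0, 0]]
  ]
}}

```text
time_s: 9.95
ee_pos: [0.5154, 0.1309, 0.317]
eef_rot: [-1.289, 1.569, -3.091]
force: [-0.2, -0.4, -3.5]
grip_width: 0.0136
```

>>> {"name": "play_rows", "arguments": {
  "deltas": [
    [[0, -1, -10, 0.05, 0, 0, 0], [0, 0, 0, 0.1, 0, 0, 0], [0, 0, 0, 0.12, 0, 0, 0], [0, 0, 0, 0.12, 0, 0, 0], [0, 0, 0, 0.12, 0, 0, 0], [0, 0, 0, 0.12, 0, 0, 0], [0, 0, 0, 0.12, 0, 0, 0], [0, 0, 0, 0.12, 0, 0, 0], [0, 0, 0, 0.12, 0, 0, 0], [0, 0, 0, 0.1, 0, 0, 0]]
  ]
}}

```text
time_s: 10.95
ee_pos: [0.5172, 0.1387, 0.3175]
eef_rot: [0.029, 1.569, -2.87]
force: [-0.2, 0.8, -3.6]
grip_width: 0.0137
```

>>> {"name": "play_rows", "arguments": {
  "deltas": [
    [[0, 0, 0, 0.07, 0, 0, 0], [0, 0, 0, 0.02, 0, 0, 0], [0, 0, 0, 0, 0, 0, 0], [0, 0, 0, 0, 0, 0, 0]]
  ]
}}

```text
time_s: 11.35
ee_pos: [0.5175, 0.139, 0.3182]
eef_rot: [0.071, 1.57, -2.912]
force: [0.7, -0.7, -3.7]
grip_width: 0.0136
```

```bash
python3 - <<'E'
from h import *
p,R,o=pose(); print(p,R.round(3),o["qpos"].round(3),o["force"],o["moment"],o["grip_width"])
plan([.520,.190,.32],down(-1.416))
for n in ("scene","top","wrist"):
    s=cam(n); cv2.imwrite(f"pics/{n}5.png",s["img"][:,:,::-1])
E
```

```text
[0.51749132 0.1390215  0.3181547 ] [[-0.     0.159 -0.987]
 [-0.    -0.987 -0.159]
 [-1.     0.     0.   ]] [ 0.194  0.209  1.377 -0.     1.557  1.606] [ 0.65135037 -0.68279038 -3.73031202] [ 0.03973628 -0.00676957  0.01142711] 0.013555140268024509
total shift(mm) [ -1.9 -49.9 -10.6] rotvec [ 0.004  0.    -0.   ]
```

View pics/scene5.png

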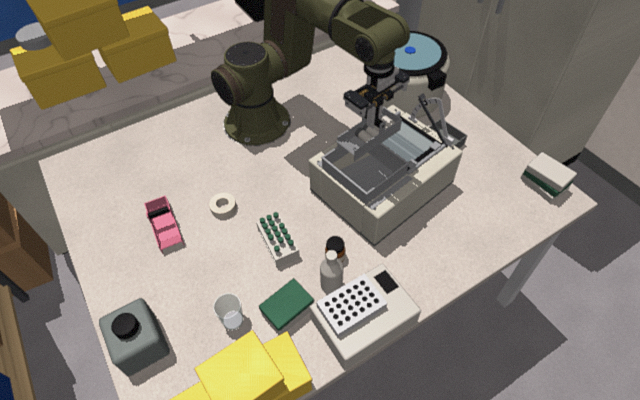

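View pics/wrist5.png

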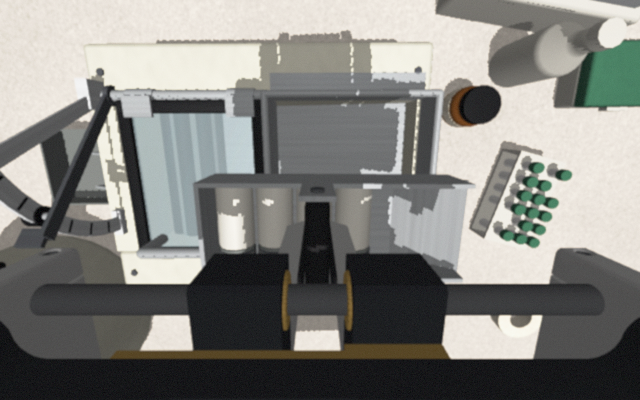

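>>> {"name": "play_rows", "arguments": {
  "deltas": [
    [[0, -8, -2, 0, 0, 0, 0], [0, -14, -3, 0, 0, 0, 0], [-2, -15, -3, 0, 0, 0, 0], [0, -10, -2, 0, 0, 0, 0], [0, -3, 0, 0, 0, -0.05, 0], [0, 0, 0, 0, 0, -0.08, 0], [0, 0, 0, 0, 0, -0.08, 0], [0, 0, 0, 0, 0, -0.08, 0], [0, 0, 0, 0, 0, -0.05, 0], [0, 0, 0, 0, 0, 0, 0]]
  ]
}}

```text
time_s: 12.5
ee_pos: [0.5198, 0.1899, 0.32]
eef_rot: [-1.568, 1.23, 1.731]
force: [0.2, 0.5, -2.9]
grip_width: 0.0138
```

```bash
python3 - <<'E'
from h import *
p,R,o=pose(); print(p,R.round(3),o["qpos"].round(3),o["force"],o["grip_width"])
ey=np.array([-.154,.988,0]); tx=R[:,1]; up=-R[:,0]
h=p+.0214*up; lip=h+.104*tx-.037*up; print("handle",h,"lip",lip, "lip rel mouth feeder xy",(lip-[.533,.106,0])@[.988,.154,0],(lip-[.533,.106,0])@ey)
s=cam("scene"); crop(s,290,20,200,220,3,"s6.png")
w=cam("wrist"); cv2.imwrite("pics/w6.png",w["img"][:,:,::-1])
E
```

```text
[0.51977347 0.18994157 0.32000156] [[-0.053  0.147 -0.988]
 [ 0.33  -0.931 -0.156]
 [-0.943 -0.334  0.001]] [0.119 0.23  1.381 0.34  1.546 1.522] [ 0.1716295   0.47298599 -2.94362379] 0.013762671789322365
handle [0.5209118  0.18288546 0.34017272] lip [0.5342276  0.09825599 0.27056278] lip rel mouth feeder xy 2.0288935552187664e-05 -0.007840131435394089
```

View pics/s6.png

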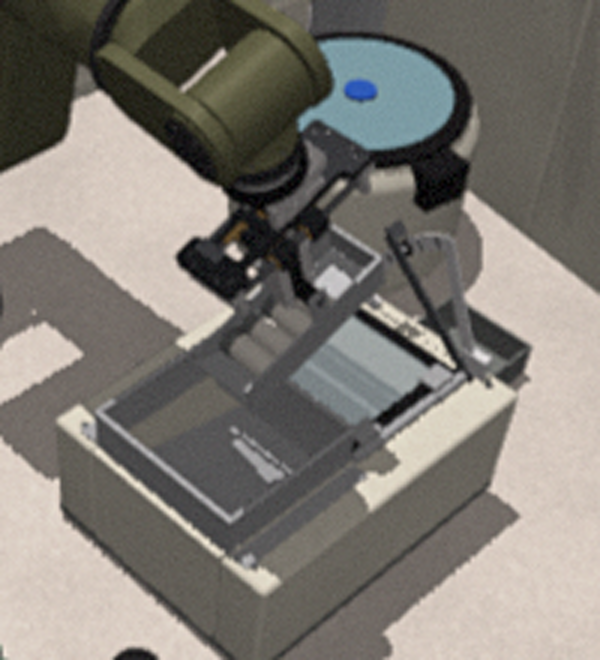

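View pics/w6.png

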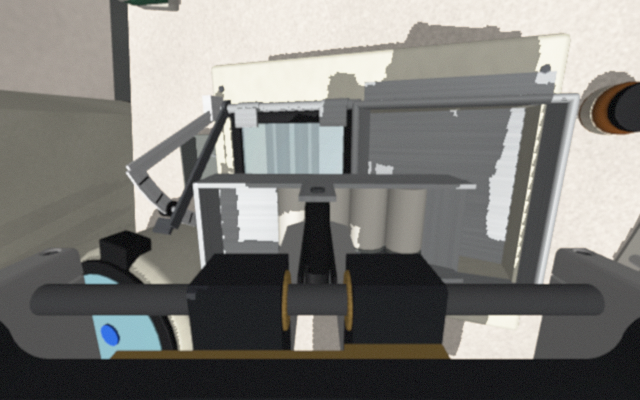

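>>> {"name": "play_rows", "arguments": {
  "deltas": [
    [[0, 0, 0, 0, 0, -0.05, 0], [0, 0, 0, 0, 0, -0.05, 0], [0, 0, 0, 0, 0, -0.05, 0], [0, 0, 0, 0, 0, -0.05, 0], [0, 0, 0, 0, 0, -0.05, 0], [0, 0, 0, 0, 0, -0.04, 0], [0, 0, 0, 0, 0, -0.04, 0], [0, 0, 0, 0, 0, -0.04, 0], [0, 0, 0, 0, 0, -0.04, 0], [0, 0, 0, 0, 0, -0.04, 0]]
  ]
}}

```text
time_s: 13.6
ee_pos: [0.5195, 0.1909, 0.3206]
eef_rot: [-1.571, 0.781, 1.73]
force: [-0.1, 0.5, -2.9]
grip_width: 0.0138
```

>>> {"name": "play_rows", "arguments": {
  "deltas": [
    [[0, 0, 0, 0, 0, -0.05, 0], [0, 0, 0, 0, 0, -0.05, 0], [0, 0, 0, 0, 0, -0.05, 0], [0, 0, 0, 0, 0, -0.05, 0], [0, 0, 0, 0, 0, -0.03, 0], [0, 0, 0, 0, 0, 0, 0], [0, 0, 0, 0, 0, 0, 0], [0, 0, 0, 0, 0, 0, 0], [0, 0, 0, 0, 0, 0, 0], [0, 0, 0, 0, 0, 0, 0]]
  ]
}}

```text
time_s: 14.6
ee_pos: [0.5196, 0.1903, 0.3207]
eef_rot: [-1.571, 0.551, 1.729]
force: [0.4, -0.1, -2.0]
grip_width: 0.0135
```

```bash
python3 - <<'E'
from h import *
p,R,o=pose(); print(p,R.round(3),o["qpos"].round(3),o["force"],o["grip_width"])
s=cam("scene"); crop(s,290,20,200,220,3,"s7.png")
w=cam("wrist"); cv2.imwrite("pics/w7.png",w["img"][:,:,::-1])
E
```

```text
[0.51959179 0.19025778 0.32065015] [[-0.134  0.083 -0.988]
 [ 0.841 -0.517 -0.157]
 [-0.524 -0.852 -0.   ]] [-0.133  0.327  1.518  0.961  1.664  1.184] [ 0.41403971 -0.07525601 -1.96203815] 0.013483304662434395
```

View pics/s7.png

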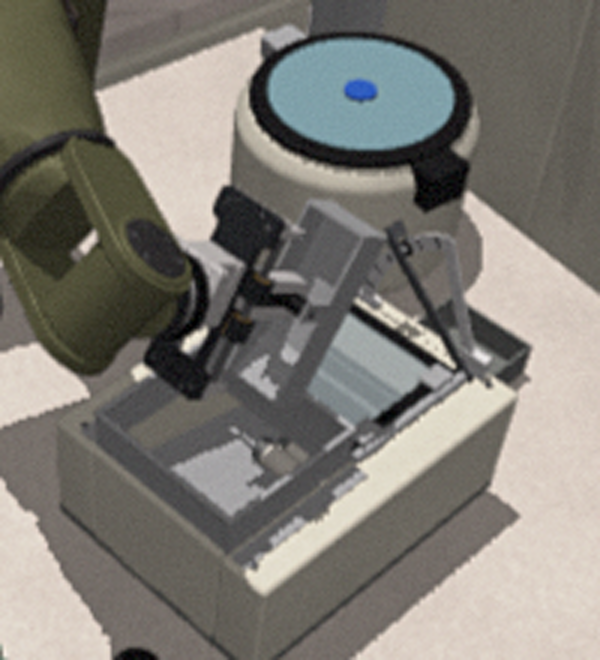

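View pics/w7.png

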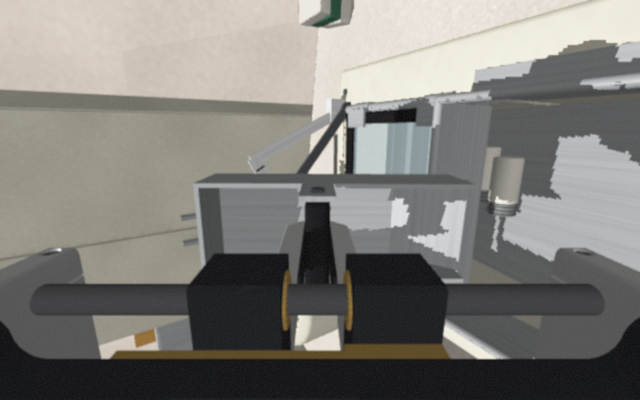

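>>> {"name": "play_rows", "arguments": {
  "deltas": [
    [[0, 0, 0, 0, 0, 0.06, 0], [0, 0, 0, 0, 0, 0.12, 0], [0, 0, 0, 0, 0, 0.12, 0], [0, 0, 0, 0, 0, 0.12, 0], [0, 0, 0, 0, 0, 0.12, 0], [0, 0, 0, 0, 0, 0.12, 0], [0, 0, 0, 0, 0, 0.12, 0], [0, 0, 0, 0, 0, 0.12, 0], [0, 0, 0, 0, 0, 0.08, 0], [0, 0, 0, 0, 0, 0.04, 0]]
  ]
}}

```text
time_s: 15.7
ee_pos: [0.5193, 0.1911, 0.3208]
eef_rot: [1.744, 1.568, -1.238]
force: [0.4, -0.3, -2.7]
grip_width: 0.0139
```

>>> {"name": "play_rows", "arguments": {
  "deltas": [
    [[0, 8, 0, -0.03, 0, 0, 0], [0, 20, 0, -0.1, 0, 0, 0], [0, 25, 2, -0.12, 0, 0, 0], [0, 25, 6, -0.12, 0, 0, 0], [0, 25, 9, -0.12, 0, 0, 0], [0, 25, 12, -0.12, 0, 0, 0], [0, 25, 15, -0.12, 0, 0, 0], [0, 25, 18, -0.12, 0, 0, 0], [0, 20, 20, -0.12, 0, 0, 0], [0, 15, 24, -0.12, 0, 0, 0]]
  ]
}}

```text
time_s: 16.7
ee_pos: [0.5688, -0.0554, 0.3203]
eef_rot: [-2.345, 1.57, 2.049]
force: [0.0, 1.3, -2.9]
grip_width: 0.0136
```

```bash
python3 - <<'E'
from h import *
p,R,o=pose(); print(p,R.round(3),o["qpos"].round(3),o["force"],o["grip_width"])
plan([.516,-.405,.12],down(-.235))
s=cam("scene"); cv2.imwrite("pics/s8.png",s["img"][:,:,::-1]);t=cam("top"); crop(t,170,130,150,125,5,"t8.png")
E
```

```text
[ 0.56880034 -0.05544702  0.32029608] [[-0.     0.95  -0.313]
 [ 0.001 -0.313 -0.95 ]
 [-1.    -0.001 -0.001]] [-1.620e-01  2.930e-01  1.268e+00  1.000e-03  1.581e+00  1.570e-01] [ 0.04428277  1.27478024 -2.86497935] 0.01363733687391268
total shift(mm) [200.1  59.3 348.6] rotvec [-0.083 -0.001  0.001]
```

View pics/s8.png

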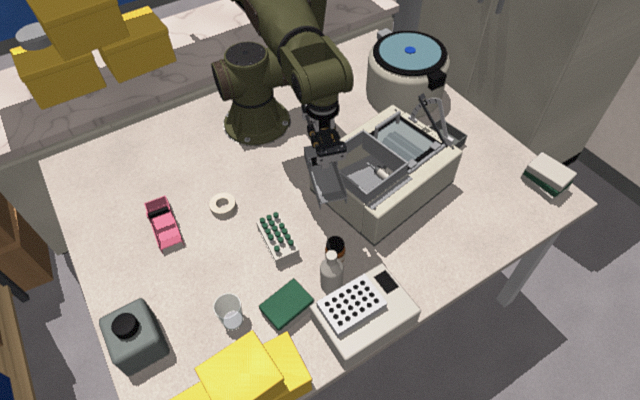

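View pics/t8.png

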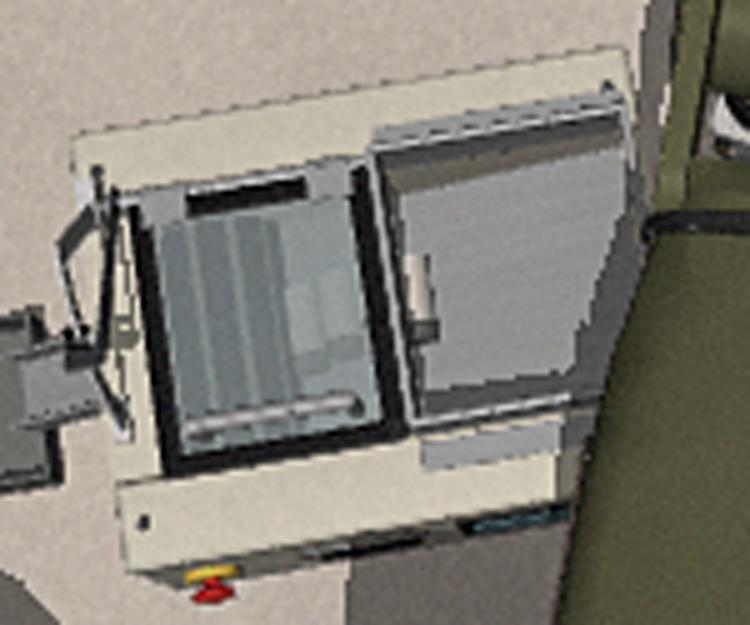

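>>> {"name": "play_rows", "arguments": {
  "deltas": [
    [[0, 6, 30, -0.08, 0, 0, 0], [0, 8, 36, 0, 0, 0, 0], [0, 4, 40, 0, 0, 0, 0], [0, 4, 40, 0, 0, 0, 0], [10, 4, 40, 0, 0, 0, 0], [20, 4, 40, 0, 0, 0, 0], [30, 4, 40, 0, 0, 0, 0], [30, 0, 35, 0, 0, 0, 0], [30, 0, 25, 0, 0, 0, 0], [20, 0, 10, 0, 0, 0, 0]]
  ]
}}

```text
time_s: 17.8
ee_pos: [0.5172, -0.3895, 0.1778]
eef_rot: [-2.13, 1.568, 2.335]
force: [-0.2, 0.6, -2.8]
grip_width: 0.0137
```

>>> {"name": "play_rows", "arguments": {
  "deltas": [
    [[20, 0, 0, 0, 0, 0, 0], [0, 0, 0, 0, 0, 0, 0], [0, 0, 0, 0, 0, 0, 0]]
  ]
}}

```text
time_s: 18.1
ee_pos: [0.5188, -0.3879, 0.1612]
eef_rot: [2.495, 1.57, 0.68]
force: [0.5, 0.6, -1.3]
grip_width: 0.0136
```

```bash
python3 - <<'E'
from h import *
p,R,o=pose(); print(p,R.round(3),o["force"],o["moment"],o["grip_width"])
plan([.516,-.405,.046],down(-.235))
w=cam("wrist"); cv2.imwrite("pics/w9.png",w["img"][:,:,::-1])
E
```

```text
[ 0.51880704 -0.38789958  0.16120618] [[ 0.     0.971 -0.241]
 [ 0.    -0.241 -0.971]
 [-1.     0.    -0.   ]] [ 0.50440178  0.62230372 -1.27227342] [-0.00419466 -0.05564064 -0.03864176] 0.0135814718728281
total shift(mm) [115.2   1.4  17.3] rotvec [-0.008 -0.    -0.   ]
```

View pics/w9.png

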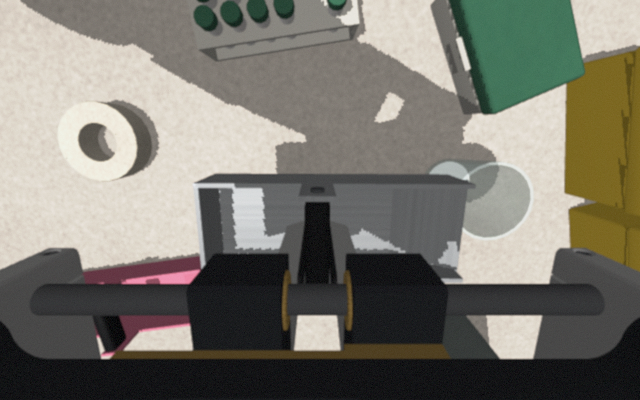

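The tray is empty. I'll lower it onto its original spot.

>>> {"name": "play_rows", "arguments": {
  "deltas": [
    [[10, 0, 6, 0, 0, 0, 0], [25, 0, 8, 0, 0, 0, 0], [30, 0, 3, 0, 0, 0, 0], [25, 0, 0, 0, 0, 0, 0], [12, 0, 0, 0, 0, 0, 0], [6, 0, 0, 0, 0, 0, 0], [4, 0, 0, 0, 0, 0, 0], [3, 0, 0, 0, 0, 0, 0], [0, 0, 0, 0, 0, 0, 0]]
  ]
}}

```text
time_s: 19.05
ee_pos: [0.5145, -0.405, 0.0461]
eef_rot: [1.098, 1.57, -0.716]
force: [-0.2, 0.1, -2.1]
grip_width: 0.0138
```

>>> {"name": "play_rows", "arguments": {
  "deltas": [
    [[1, 0, 0, 0, 0, 0, 0], [0, 0, 0, 0, 0, 0, 0]]
  ]
}}

```text
time_s: 19.25
ee_pos: [0.5144, -0.405, 0.0449]
eef_rot: [1.13, 1.57, -0.684]
force: [-0.6, -0.4, -3.4]
grip_width: 0.0139
```

>>> {"name": "play_rows", "arguments": {
  "deltas": [
    [[1, 0, 0, 0, 0, 0, 0], [0, 0, 0, 0, 0, 0, 0]]
  ]
}}

```text
time_s: 19.45
ee_pos: [0.5145, -0.4051, 0.0446]
eef_rot: [1.008, 1.57, -0.806]
force: [-2.5, 1.7, 4.8]
grip_width: 0.0139
```

>>> {"name": "play_rows", "arguments": {
  "deltas": [
    [[0, 0, 0, 0, 0, 0, 20], [0, 0, 0, 0, 0, 0, 40], [0, 0, 0, 0, 0, 0, 50], [0, 0, 0, 0, 0, 0, 50], [0, 0, 0, 0, 0, 0, 50], [0, 0, 0, 0, 0, 0, 50], [0, 0, 0, 0, 0, 0, 50]]
  ]
}}

```text
time_s: 20.15
ee_pos: [0.5143, -0.4049, 0.0435]
eef_rot: [-2.186, 1.571, 2.284]
force: [-0.6, -0.1, -0.1]
grip_width: 0.0495
```

>>> {"name": "play_rows", "arguments": {
  "deltas": [
    [[-15, 0, 0, 0, 0, 0, 50], [-30, 0, 0, 0, 0, 0, 50], [-40, 0, 0, 0, 0, 0, 50], [-45, 0, 0, 0, 0, 0, 50], [-45, 0, 0, 0, 0, 0, 50], [-45, -4, -10, 0, 0, 0, 50], [-35, -8, -20, 0, 0, 0, 50], [-20, -12, -30, 0, 0, 0, 50], [-10, -14, -40, 0, 0, 0, 50], [0, -16, -45, 0, 0, 0, 50]]
  ]
}}

```text
time_s: 21.15
ee_pos: [0.4963, -0.2502, 0.3312]
eef_rot: [1.294, 1.567, -0.521]
force: [1.2, -0.1, -0.1]
grip_width: 0.0497
```

>>> {"name": "play_rows", "arguments": {
  "deltas": [
    [[0, -16, -45, 0, 0, 0, 50], [0, -16, -45, 0, 0, 0, 50], [0, -16, -45, 0, 0, 0, 50], [0, -16, -45, 0, 0, 0, 50], [0, -16, -45, 0, 0, 0, 50], [0, -16, -45, 0, 0, 0, 50], [0, -16, -45, 0, 0, 0, 50], [0, -16, -45, 0, 0, 0, 50], [0, -16, -45, 0, 0, 0, 50], [0, -14, -35, 0, 0, 0, 50]]
  ]
}}

```text
time_s: 22.15
ee_pos: [0.4483, 0.2162, 0.3298]
eef_rot: [2.272, 1.569, 0.459]
force: [1.3, -0.2, 0.8]
grip_width: 0.0496
```

>>> {"name": "play_rows", "arguments": {
  "deltas": [
    [[0, -8, -25, -0.05, 0, 0, 50], [0, -6, -15, -0.1, 0, 0, 50], [0, 0, 0, -0.12, 0, 0, 50], [0, 0, 0, -0.12, 0, 0, 50], [0, 0, 0, 0, 0, 0, 50], [0, 0, 0, 0, 0, 0, 50]]
  ]
}}

```text
time_s: 22.75
ee_pos: [0.4444, 0.2559, 0.3293]
eef_rot: [1.865, 1.57, 0.438]
force: [-0.0, 0.3, 0.2]
grip_width: 0.0499
```

```bash
python3 - <<'E'
from h import *
p,R,o=pose(); print(p,R.round(3),o["qpos"].round(3),o["force"],o["grip_width"])
for n in ("wrist","scene"):
    s=cam(n); cv2.imwrite(f"pics/{n}10.png",s["img"][:,:,::-1])
E
```

```text
[0.44439648 0.25587033 0.32930543] [[ 0.001  0.99   0.143]
 [ 0.     0.143 -0.99 ]
 [-1.     0.001 -0.   ]] [ 0.451  0.151  1.419 -0.     1.57   0.308] [-0.01258703  0.32115398  0.2081881 ] 0.049915476438779124
```

View pics/wrist10.png

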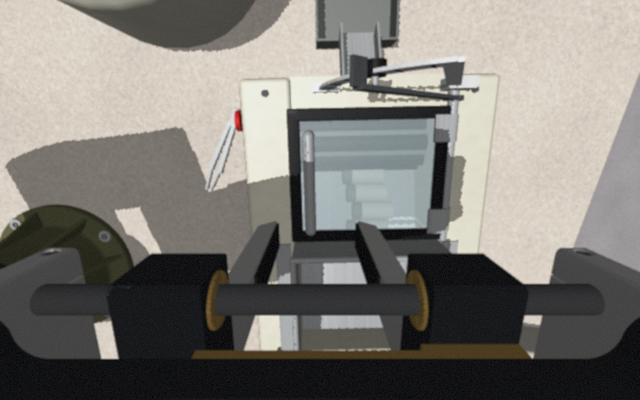

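View pics/scene10.png

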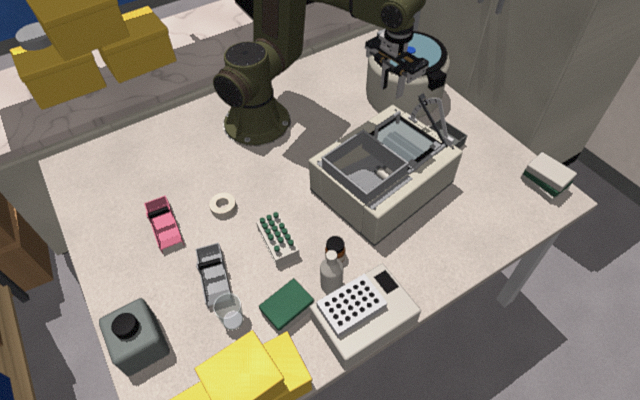

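```bash
python3 - <<'E'
from h import *
w=cam("wrist"); crop(w,270,40,220,210,3,"w11.png")
s=cam("scene"); crop(s,350,80,130,110,6,"s11.png")
t=cam("top"); crop(t,170,140,100,100,6,"t11.png")
E
```

```text
(no output)
```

View pics/w11.png

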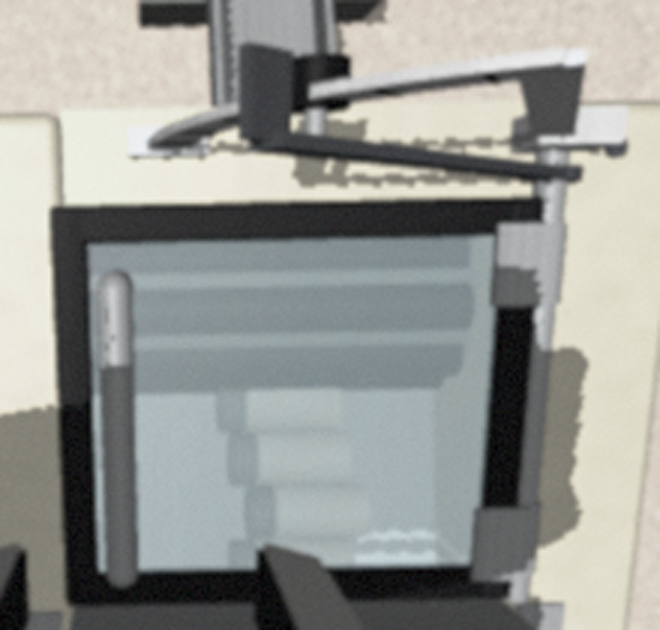

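View pics/s11.png

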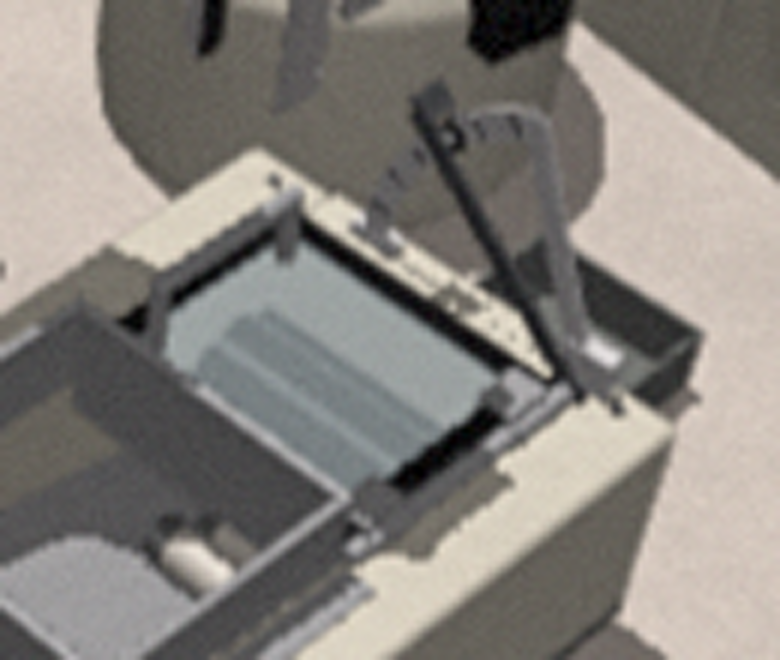

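View pics/t11.png

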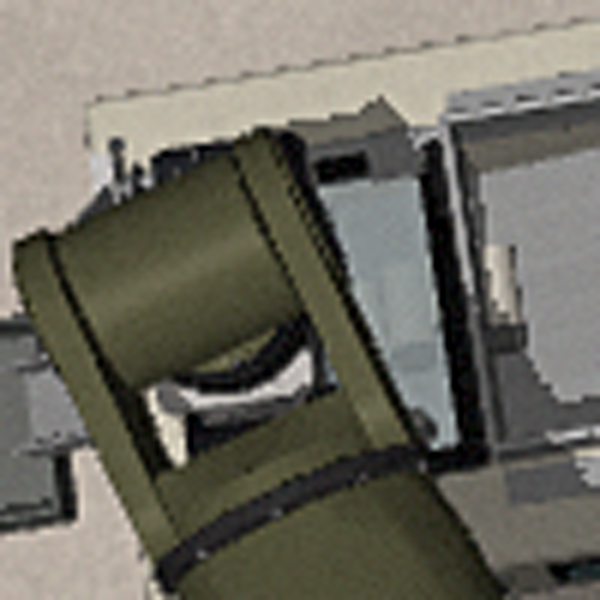

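```bash
cat > m.py <<'E'
from h import *
np.set_printoptions(precision=4,suppress=True)
w=cam("wrist");s=cam("scene");t=cam("top")
W=lambda x,y:(x/3+270,y/3+40);S=lambda x,y:(x/6+350,y/6+80);T=lambda x,y:(x/5+170,y/5+130)
a,b=onz(w,W(116,276),.211),onz(w,W(122,582),.211);print("handle wrist",a,b,(a+b)/2,np.linalg.norm(a-b))
d=(a-b)/np.linalg.norm(a-b);yaw=np.arctan2(-d[0],d[1]);print("yaw",yaw)
a2,b2=onz(t,T(200,432),.211),onz(t,T(360,402),.211);print("handle top",a2,b2,(a2+b2)/2,np.linalg.norm(a2-b2))
a3,b3=onz(s,S(288,200),.213),onz(s,S(158,282),.213);print("handle scene",a3,b3,(a3+b3)/2)
h=(a+b)/2
yaw=.155; ex=np.array([np.cos(yaw),np.sin(yaw),0]);ey=np.array([-ex[1],ex[0],0])
hin=h+.165*ex; hin[2]=.163
print("hinge",hin)
for off in (.080,.088):
  for n,c,f,pts in (("scene",s,S,[(425,110),(470,210),(520,300),(560,365)]),("top",t,T,[(85,352),(102,290),(115,205)]),("wrist",w,W,[(265,135),(400,150),(500,165),(578,172)])):
    for p in pts:
      C,dd=ray(c,f(*p)); k=((hin-C)@ey+off)/(dd@ey); P=C+k*dd-hin
      print(off,n,p,"x",P@ex,"z",P[2],"ang",np.arctan2(P[2],-P@ex),"r",np.hypot(P@ex,P[2]))
for p,q in [((265,135),(425,110)),((578,172),(575,385))]: print(tri(w,W(*p),s,S(*q)))
E
python3 m.py
```

```text
handle wrist [0.4275 0.3186 0.211 ] [0.4445 0.2112 0.211 ] [0.436  0.2649 0.211 ] 0.10876579194410416
yaw 0.1572141161275735
handle top [0.4225 0.3083 0.211 ] [0.441 0.207 0.211] [0.4318 0.2577 0.211 ] 0.1028961720192405
handle scene [0.4314 0.3085 0.213 ] [0.4441 0.2146 0.213 ] [0.4378 0.2616 0.213 ]
hinge [0.5991 0.2903 0.163 ]
0.08 scene (425, 110) x -0.11375876211418826 z 0.12102361942818565 ang 0.8163312341859498 r 0.16609567248200896
0.08 scene (470, 210) x -0.07534306990251378 z 0.07992647349197593 ang 0.8149086063442651 r 0.10983997153677076
0.08 scene (520, 300) x -0.034699501793356693 z 0.046102800108730496 ang 0.925598199262328 r 0.057702024250217816
0.08 scene (560, 365) x -0.0029228969581357196 z 0.023079614502284934 ang 1.4448228570911819 r 0.02326396209165498
0.08 top (85, 352) x -0.13796316237014147 z 0.18942063099928788 ang 0.941300478003892 r 0.2343373841693604
0.08 top (102, 290) x -0.08717987808918207 z 0.12159862388468004 ang 0.9487862605214361 r 0.1496213770632142
0.08 top (115, 205) x -0.016209771599819865 z 0.04992708258610781 ang 1.256863914308924 r 0.0524925
[... 1136 characters left out ...]
 top (115, 205) x -0.005435269433466053 z 0.00961596155565217 ang 1.0563323460809149 r 0.011045762556480692
0.088 wrist (265, 135) x -0.12672761941919075 z 0.12391213870352849 ang 0.7741654590468039 r 0.17724025401058793
0.088 wrist (400, 150) x -0.0849479797296387 z 0.09178462611703234 ang 0.8240624452562679 r 0.12506229188524623
0.088 wrist (500, 165) x -0.04026876686114213 z 0.049560816227178534 ang 0.8884724349912765 r 0.06385803073710605
0.088 wrist (578, 172) x -0.0020468877012105482 z 0.02312845263438809 ang 1.4825254557134626 r 0.023218851619373867
(array([0.4631, 0.3614, 0.2714]), np.float64(0.0032973105956343738))
(array([0.5897, 0.3787, 0.1714]), np.float64(0.0016967772520220766))
```

>>> {"name": "play_rows", "arguments": {
  "deltas": [
    [[15, -5, 3, -0.012, 0, 0, 50], [25, -3, 0, 0, 0, 0, 50], [25, 0, 0, 0, 0, 0, 50], [25, 0, 0, 0, 0, 0, 50], [12, 0, 0, 0, 0, 0, 50], [0, 0, 0, 0, 0, 0, 50], [0, 0, 0, 0, 0, 0, 50]]
  ],
  "grip_force": 20
}}

```text
time_s: 23.85
ee_pos: [0.4374, 0.252, 0.2275]
eef_rot: [1.879, 1.57, 0.467]
force: [-0.3, 0.3, 0.1]
grip_width: 0.0501
```

```bash
python3 - <<'E'
from h import *
p,R,o=pose(); print(p,R.round(3),o["force"])
w=cam("wrist"); cv2.imwrite("pics/w12.png",w["img"][:,:,::-1])
s=cam("scene"); crop(s,350,30,130,130,5,"s12.png")
E
```

```text
[0.43741883 0.2519912  0.22754811] [[ 0.001  0.987  0.158]
 [ 0.     0.158 -0.987]
 [-1.     0.001 -0.   ]] [-0.29633457  0.30163378  0.12948961]
```

View pics/w12.png

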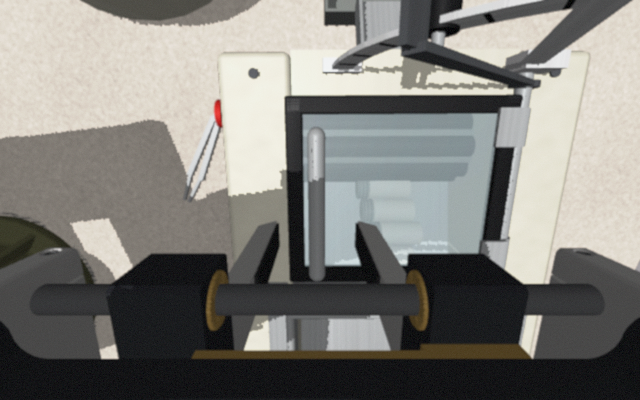

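View pics/s12.png

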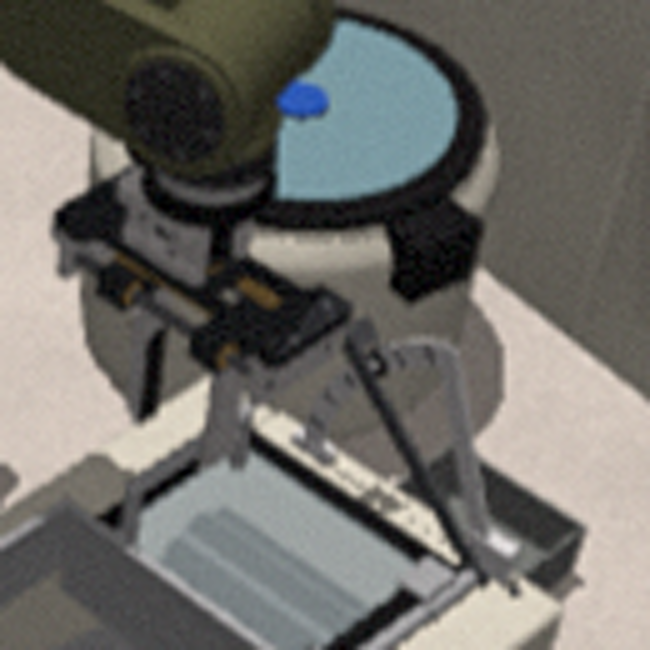

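```bash
python3 - <<'E'
from h import *
p,R,o=pose(); w=cam("wrist"); print(proj(w,[p[0],p[1],.211]),proj(w,p))
a,b=onz(w,(316,134),.211),onz(w,(317,272),.211); print(a,b,(a+b)/2,np.linalg.norm(a-b))
E
```

```text
[316.43727462 226.31262678] [316.46757381 234.78244022]
[0.42714141 0.31580535 0.211     ] [0.44356122 0.216567   0.211     ] [0.43535132 0.26618618 0.211     ] 0.10058756998371254
```

>>> {"name": "play_rows", "arguments": {
  "deltas": [
    [[12, 0, 0, 0, 0, 0, 50], [14, 0, 0, 0, 0, 0, 50], [9, 0, 0, 0, 0, 0, 50], [0, 0, 0, 0, 0, 0, 0], [0, 0, 0, 0, 0, 0, 0], [0, 0, 0, 0, 0, 0, 0], [0, 0, 0, 0, 0, 0, 0], [0, 0, 0, 0, 0, 0, 0], [0, 0, 0, 0, 0, 0, 0], [0, 0, 0, 0, 0, 0, 0]]
  ],
  "grip_force": 20
}}

```text
time_s: 25.0
ee_pos: [0.4372, 0.2519, 0.1918]
eef_rot: [1.939, 1.57, 0.527]
force: [-0.7, 0.5, 1.5]
grip_width: 0.0113
```

>>> {"name": "play_rows", "arguments": {
  "deltas": [
    [[0, 0, 0, 0, 0, 0, 0], [0, 0, 0, 0, 0, 0, 0]]
  ]
}}

```text
time_s: 25.2
ee_pos: [0.4372, 0.2519, 0.1918]
eef_rot: [1.879, 1.57, 0.467]
force: [-0.9, 0.3, 3.7]
grip_width: 0.0117
```

```bash
python3 - <<'E'
from h import *
p,R,o=pose(); print(p,R.round(3),o["force"],o["moment"],o["grip_width"])
w=cam("wrist"); cv2.imwrite("pics/w13.png",w["img"][:,:,::-1])
yaw=.156;ex=np.array([np.cos(yaw),np.sin(yaw),0]);z=np.array([0,0,1.])
f=lambda a:-.165*(np.cos(a)*ex-np.sin(a)*z)+.048*(np.sin(a)*ex+np.cos(a)*z)
prev=f(0)
for a in np.arange(.05,.76,.05):
    d=R.T@(f(a)-prev)*1000; print(round(a,2),d.round(1)); prev=f(a)
E
```

```text
[0.43716988 0.25186371 0.19180654] [[ 0.     0.987  0.158]
 [ 0.     0.158 -0.987]
 [-1.     0.001 -0.   ]] [-0.93355353  0.31769906  3.71891834] [-0.08486879 -0.09321703  0.01771981] 0.011719277265049548
0.05 [-8.2  2.6  0. ]
0.1 [-8.  3.  0.]
0.15 [-7.9  3.4  0. ]
0.2 [-7.7  3.8  0. ]
0.25 [-7.5  4.2  0. ]
0.3 [-7.3  4.6  0. ]
0.35 [-7.   4.9  0. ]
0.4 [-6.8  5.3  0. ]
0.45 [-6.5  5.6  0. ]
0.5 [-6.2  5.9  0. ]
0.55 [-5.9  6.2  0. ]
0.6 [-5.6  6.5  0. ]
0.65 [-5.3  6.8  0. ]
0.7 [-4.9  7.   0. ]
0.75 [-4.6  7.3  0. ]
```

View pics/w13.png

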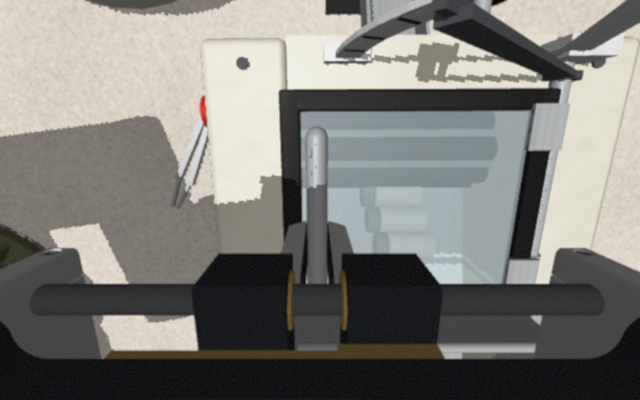

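>>> {"name": "play_rows", "arguments": {
  "deltas": [
    [[-8.2, 2.6, 0, 0, 0, 0, 0], [-8, 3, 0, 0, 0, 0, 0], [-7.9, 3.4, 0, 0, 0, 0, 0], [-7.7, 3.8, 0, 0, 0, 0, 0], [-7.5, 4.2, 0, 0, 0, 0, 0], [-7.3, 4.6, 0, 0, 0, 0, 0], [-7, 4.9, 0, 0, 0, 0, 0], [-6.8, 5.3, 0, 0, 0, 0, 0], [-6.5, 5.6, 0, 0, 0, 0, 0], [-6.2, 5.9, 0, 0, 0, 0, 0]]
  ]
}}

```text
time_s: 26.25
ee_pos: [0.4789, 0.2587, 0.2666]
eef_rot: [-1.727, 1.569, -3.138]
force: [-16.5, -3.0, 11.9]
grip_width: 0.0113
```

```bash
python3 - <<'E'
from h import *
p,R,o=pose(); print(p,R.round(3),o["force"],o["moment"],o["grip_width"])
w=cam("wrist"); cv2.imwrite("pics/w14.png",w["img"][:,:,::-1])
s=cam("scene"); crop(s,350,30,130,130,5,"s14.png")
E
```

```text
[0.47885073 0.25872066 0.26656043] [[-0.002  0.987  0.159]
 [-0.     0.159 -0.987]
 [-1.    -0.002 -0.   ]] [-16.47592507  -2.99699144  11.92064727] [-0.58215662  3.14133831 -0.02353547] 0.01131354085262515
```

View pics/w14.png

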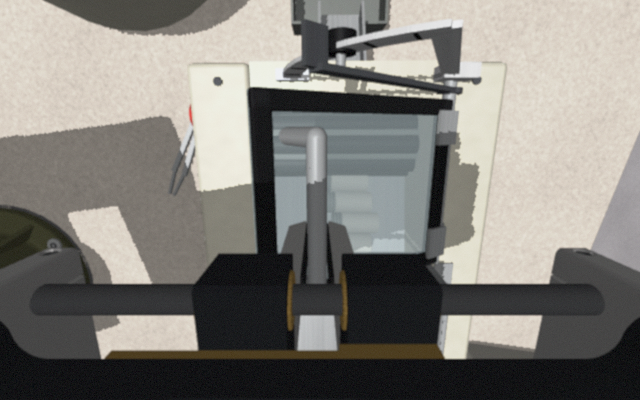

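View pics/s14.png

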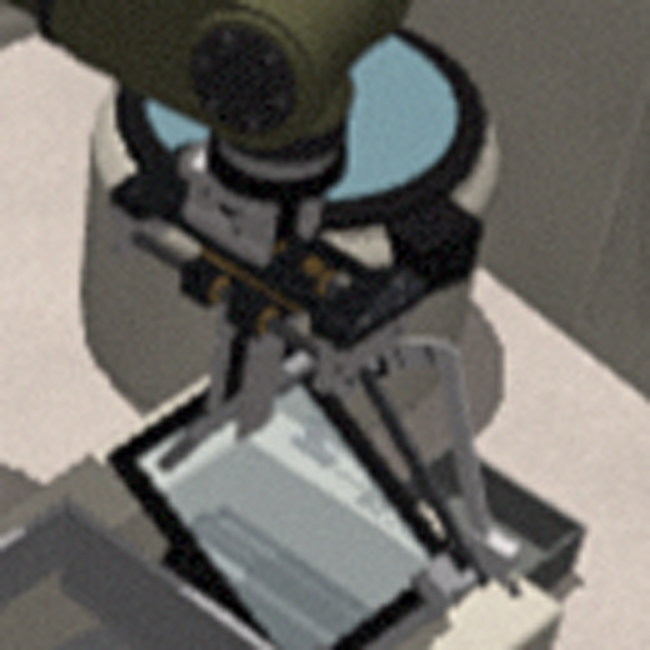

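>>> {"name": "play_rows", "arguments": {
  "deltas": [
    [[-1, -1, 0, 0, 0, 0, 0], [-6.4, 5.7, 0, 0, 0, 0, 0], [-5.6, 6.5, 0, 0, 0, 0, 0], [-5.3, 6.8, 0, 0, 0, 0, 0], [-4.9, 7, 0, 0, 0, 0, 0], [0, 0, 0, 0, 0, 0, 0], [0, 0, 0, 0, 0, 0, 0]]
  ]
}}

```text
time_s: 27.05
ee_pos: [0.5048, 0.2629, 0.2896]
eef_rot: [2.126, 1.569, 0.714]
force: [-8.3, 0.6, 8.3]
grip_width: 0.0111
```

```bash
python3 - <<'E'
from h import *
p,R,o=pose(); print(p,R.round(3),o["force"],o["moment"],o["grip_width"])
w=cam("wrist"); cv2.imwrite("pics/w15.png",w["img"][:,:,::-1])
s=cam("scene"); crop(s,350,50,130,130,6,"s15.png")
t=cam("top"); crop(t,170,130,100,100,6,"t15.png")
E
```

```text
[0.50481076 0.26286763 0.28964587] [[ 0.001  0.987  0.158]
 [ 0.001  0.158 -0.987]
 [-1.     0.001 -0.001]] [-8.27762777  0.55658359  8.34457734] [-0.03409439  1.56247617  0.02996768] 0.011143361443256448
```

View pics/w15.png

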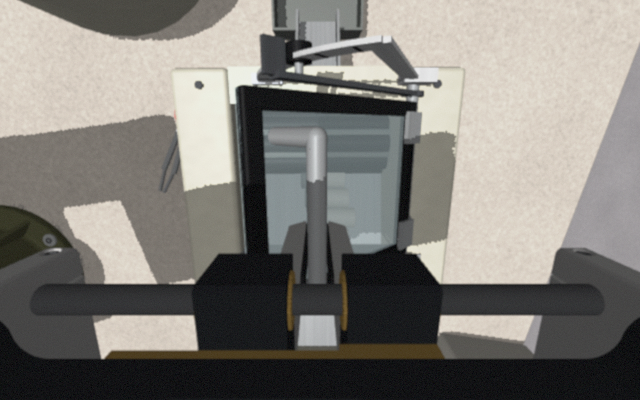

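View pics/s15.png

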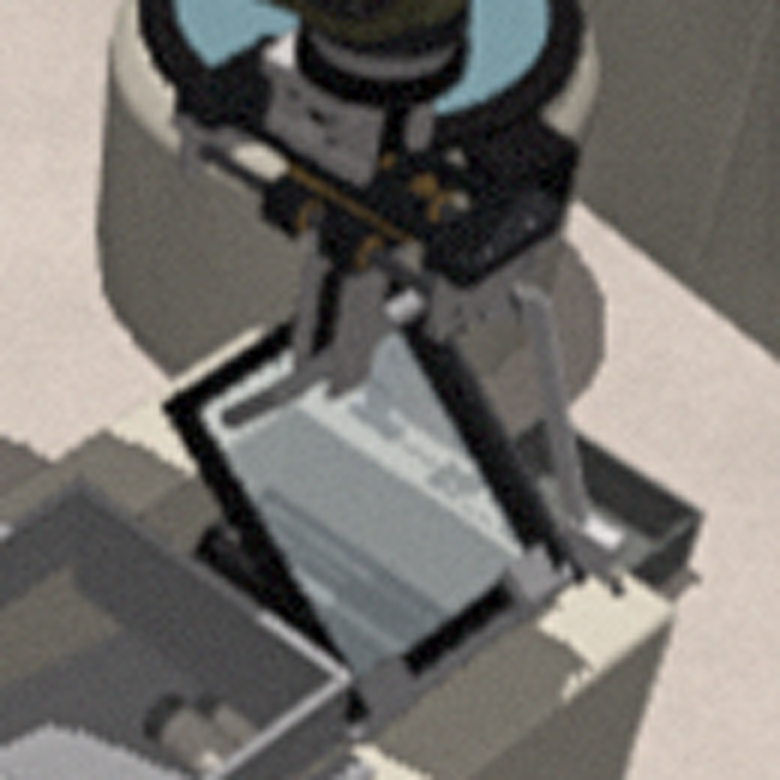

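View pics/t15.png

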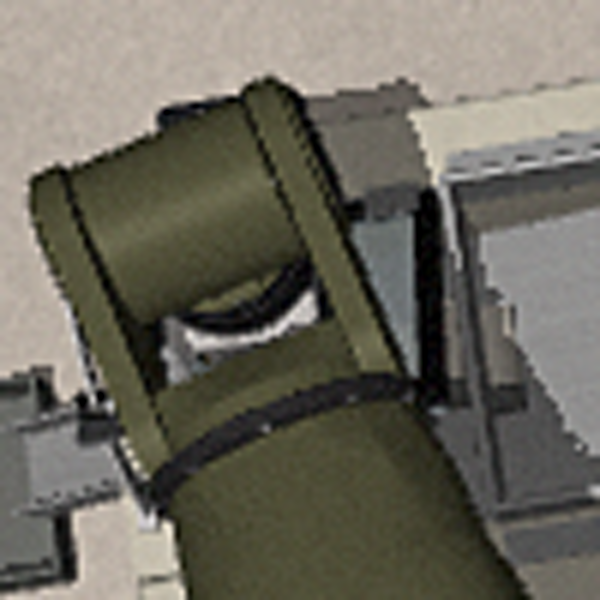

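```bash
python3 - <<'E'
import cv2,numpy as np
a=cv2.imread("pics/wrist10.png")[45:115,335:475]; b=cv2.imread("pics/scene0.png")[85:160,410:460]; c=cv2.imread("pics/top0.png")[160:220,175:205]
d=cv2.imread("pics/w15.png")[25:115,235:435]
f=lambda i,k:cv2.resize(i,None,fx=k,fy=k,interpolation=cv2.INTER_CUBIC)
cv2.imwrite("pics/za.png",f(a,5));cv2.imwrite("pics/zd.png",f(d,4))
B=f(b,7);C=f(c,8);C=cv2.copyMakeBorder(C,0,B.shape[0]-C.shape[0],0,0,cv2.BORDER_CONSTANT);cv2.imwrite("pics/zbc.png",np.hstack([B,C]))
E
```

```text
(no output)
```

View pics/za.png

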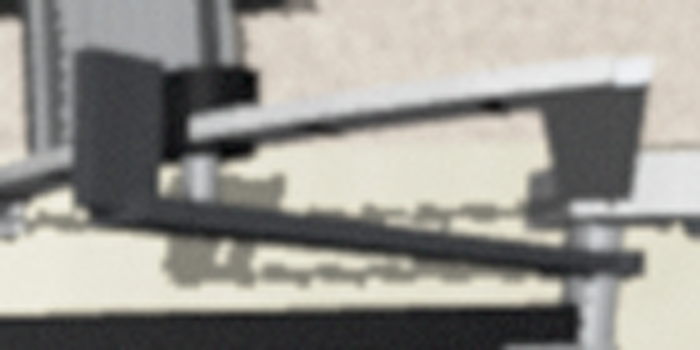

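View pics/zbc.png

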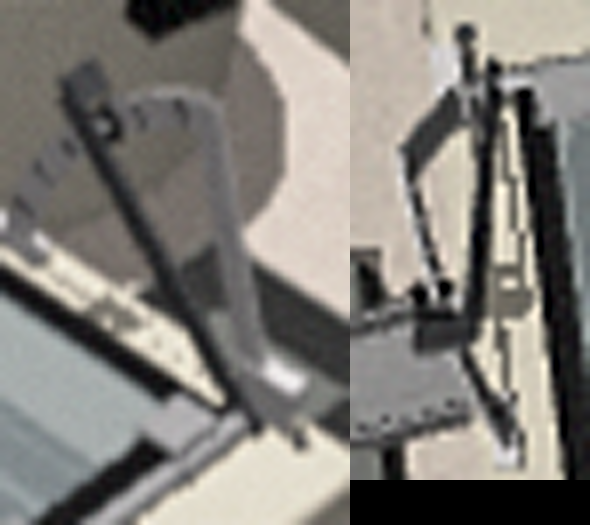

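View pics/zd.png

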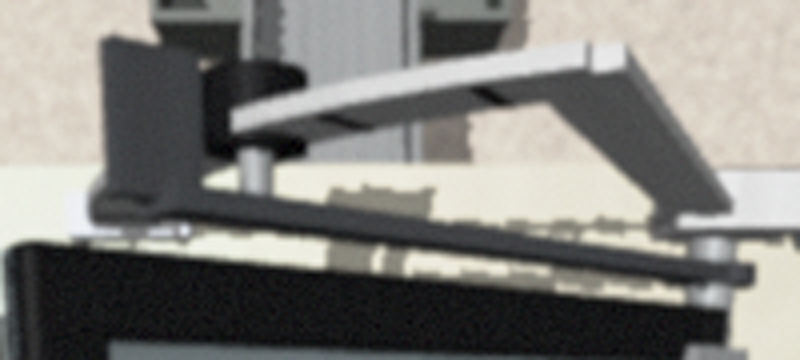

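```bash
cat > tip.py <<'E'
from h import *
np.set_printoptions(precision=4,suppress=True)
p,R,o=pose(); w=cam("wrist");s=cam("scene");t=cam("top")
rc=R.T@(w["C"]-p); Rc=w["R"]@R   # tool->cam
R10=Ro.from_matrix(np.array([[.001,.99,.143],[0,.143,-.99],[-1,.001,0]])).as_matrix(); p10=np.array([.44439648,.25587033,.32930543])
w10=dict(w); w10["R"]=Rc@R10.T; w10["C"]=p10+R10@rc; w10["t"]=-w10["R"]@w10["C"]
def multi(obs):
    A=np.zeros((3,3));b=np.zeros(3)
    for c,u in obs:
        C,d=ray(c,u);M=np.eye(3)-np.outer(d,d);A+=M;b+=M@C
    X=np.linalg.solve(A,b); return X,[ (proj(c,X)-u).round(1) for c,u in obs]
S=lambda x,y:(x/7+410,y/7+85);T=lambda x,y:((x-350)/8+175,y/8+160);W=lambda x,y:(x/5+335,y/5+45);D=lambda x,y:(x/4+235,y/4+25)
ex=np.array([.9879,.1554,0]);ey=np.array([-.1554,.9879,0])
out={}
for n,sc,tp,a,d in [("near",(62,92),(466,342),(78,207),(97,210)),("far",(98,62),(415,345),(78,50),(102,38)),("hinge",(258,428),(492,65),(640,263),(752,273))]:
    for lab,obs in [("s+w10+w15+t",[(s,S(*sc)),(w10,W(*a)),(w,D(*d)),(t,T(*tp))]),("s+w",[(s,S(*sc)),(w10,W(*a)),(w,D(*d))]),("s+t",[(s,S(*sc)),(t,T(*tp))])]:
        X,e=multi(obs); print(n,lab,X,*e)
    # asin angle
        print("   asin angle", np.arcsin(min(1,(X[2]-.163)/.165)))
E
python3 tip.py
```

```text
near s+w10+w15+t [0.4563 0.3585 0.2709] [-0.8 -0.5] [-0.3 -0.3] [ 5.8 -3.6] [0.6 0.3]
   asin angle 0.7125470986276654
near s+w [0.456  0.3581 0.2703] [-1.  -0.4] [-0.9  0.4] [ 5.4 -2.8]
   asin angle 0.708255767004915
near s+t [0.4575 0.3609 0.2687] [-0.  0.] [-0. -0.]
   asin angle 0.6949191157213395
far s+w10+w15+t [0.4539 0.3798 0.2751] [-0.8 -0.2] [ 2.  -0.3] [3.4 0.4] [-0.4  0.5]
   asin angle 0.7468637527422077
far s+w [0.4529 0.3808 0.2734] [-0.8 -0.1] [ 0.7 -1.5] [ 2.5 -1. ]
   asin angle 0.7330856814850301
far s+t [0.456  0.3797 0.2755] [-0.4  0.1] [-0.3 -0.2]
   asin angle 0.7499322909566494
hinge s+w10+w15+t [0.5933 0.38   0.165 ] [-0.1 -0.1] [-0.9 -0.1] [-0.6  0.4] [-0.1 -0.5]
   asin angle 0.012322636278382629
hinge s+w [0.5938 0.38   0.1653] [ 0.1 -0. ] [-0.3 -0.1] [0.1 0.4]
   asin angle 0.013882536211277727
hinge s+t [0.5925 0.3804 0.1636] [-0.2  0. ] [-0.2 -0.1]
   asin angle 0.0035720021405530357
```

```bash
python3 - <<'E'
from h import *
s=cam("scene"); crop(s,405,85,60,75,10,"z16.png")
ims=[cam("scene")["img"].astype(float) for _ in range(6)]
m=np.mean(ims,0).astype(np.uint8); cv2.imwrite("pics/z17.png",cv2.resize(m[85:160,405:465,::-1],None,fx=8,fy=8,interpolation=cv2.INTER_LANCZOS4))
print(ctrl.get_obs()["force"])
E
```

```text
[-8.47433846  0.79150539  7.21288794]
```

View pics/z17.png

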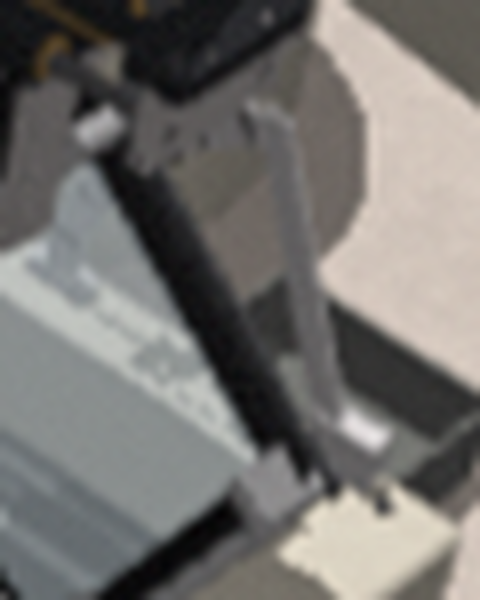

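```bash
python3 - <<'E'
import cv2,numpy as np
a=cv2.imread("pics/z17.png").astype(float); a=np.clip(a*3.2,0,255).astype(np.uint8); cv2.imwrite("pics/z18.png",a)
b=cv2.imread("pics/zd.png").astype(float); cv2.imwrite("pics/zd2.png",np.clip(b*3,0,255).astype(np.uint8))
E
```

```text
(no output)
```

View pics/z18.png

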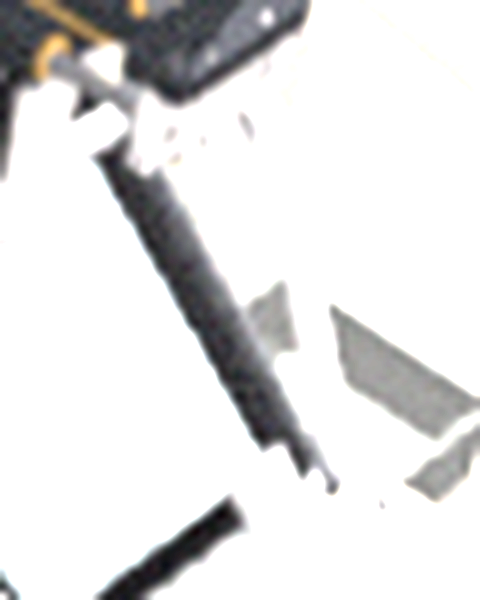

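View pics/zd2.png

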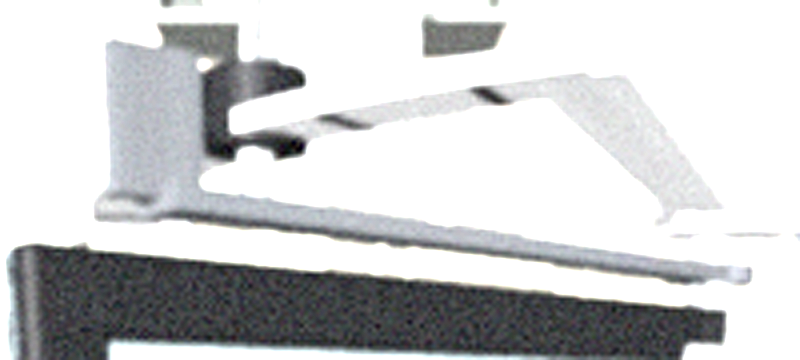

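```bash
python3 - <<'E'
import cv2,numpy as np
a=cv2.imread("pics/z17.png")
for y in (190,230,270,310,350,390,420):
    r=a[y-3:y+4].mean(0); x0=int(110+(y-150)*.58)-15
    print(y,[(x,int(r[x].mean())) for x in range(x0,x0+105,6)])
E
```

```text
190 [(118, 15), (124, 13), (130, 19), (136, 19), (142, 21), (148, 26), (154, 29), (160, 33), (166, 46), (172, 65), (178, 80), (184, 91), (190, 96), (196, 96), (202, 94), (208, 92), (214, 91), (220, 91)]
230 [(141, 19), (147, 13), (153, 19), (159, 19), (165, 19), (171, 27), (177, 32), (183, 36), (189, 46), (195, 66), (201, 86), (207, 102), (213, 108), (219, 105), (225, 104), (231, 106), (237, 106), (243, 105)]
270 [(164, 20), (170, 17), (176, 17), (182, 16), (188, 19), (194, 25), (200, 31), (206, 39), (212, 55), (218, 75), (224, 90), (230, 100), (236, 106), (242, 105), (248, 104), (254, 105), (260, 105), (266, 108)]
310 [(187, 18), (193, 17), (199, 20), (205, 18), (211, 22), (217, 29), (223, 33), (229, 36), (235, 46), (241, 63), (247, 63), (253, 51), (259, 50), (265, 52), (271, 52), (277, 51), (283, 55), (289, 68)]
350 [(211, 14), (217, 16), (223, 19), (229, 16), (235, 22), (241, 30), (247, 33), (253, 43), (259, 59), (265, 65), (271, 63), (277, 64), (283, 66), (289, 65), (295, 71), (301, 83), (307, 92), (313, 96)]
390 [(234, 20), (240, 15), (246, 19), (252, 23), (258, 19), (264, 25), (270, 32), (276, 39), (282, 64), (288, 94), (294, 113), (300, 117), (306, 110), (312, 98), (318, 92), (324, 95), (330, 100), (336, 110)]
420 [(251, 15), (257, 15), (263, 20), (269, 22), (275, 23), (281, 28), (287, 35), (293, 47), (299, 71), (305, 95), (311, 102), (317, 112), (323, 126), (329, 122), (335, 128), (341, 164), (347, 204), (353, 219)]
```

```bash
python3 - <<'E'
from h import *
s=cam("scene"); F=lambda x,y:(x/8+405,y/8+85)
ex=np.array([.9879,.1554,0]);ey=np.array([-.1554,.9879,0])
hin=np.array([.598,.291,.163])
ys=np.array([190,230,270,310,350,390,420])
for n,xs,off in [("rim",[148,170,194,214,238,264,278],.08),("arm",[172,195,215,240,258,282,298],.088),("arm",[172,195,215,240,258,282,298],.092),("arm",[172,195,215,240,258,282,298],.084)]:
    P=[]
    for x,y in zip(xs,ys):
        C,d=ray(s,F(x,y)); k=((hin-C)@ey+off)/(d@ey); q=C+k*d-hin; P.append([-(q@ex),q[2]])
    P=np.array(P); m=np.polyfit(P[:,0],P[:,1],1); print(n,off,"slope angle",np.arctan(m[0]),"intercept",m[1],P[[0,-1]])
E
```

```text
rim 0.08 slope angle 0.677637233129799 intercept 0.012065117394520111 [[0.09642026 0.09003687]
 [0.01731372 0.02548509]]
arm 0.088 slope angle 0.7051431148208536 intercept 0.01149528414610541 [[0.09110462 0.08878097]
 [0.01349238 0.02298004]]
arm 0.092 slope angle 0.7051431148208549 intercept 0.005194565356517952 [[0.09371788 0.08470336]
 [0.01577671 0.01862356]]
arm 0.084 slope angle 0.7051431148208537 intercept 0.017796002935692928 [[0.08849136 0.09285857]
 [0.01120805 0.02733652]]
```

>>> {"name": "play_rows", "arguments": {
  "deltas": [
    [[-1.8, 1.7, 0, 0, 0, 0, 0], [-1.8, 1.8, 0, 0, 0, 0, 0], [0, 0, 0, 0, 0, 0, 0], [0, 0, 0, 0, 0, 0, 0], [0, 0, 0, 0, 0, 0, 0]]
  ]
}}

```text
time_s: 28.25
ee_pos: [0.508, 0.2633, 0.292]
eef_rot: [2.516, 1.57, 1.104]
force: [-5.0, 1.2, 3.2]
grip_width: 0.0117
```

```bash
python3 - <<'E'
from h import *
ims=[]
for _ in range(6): s=cam("scene"); ims.append(s["img"].astype(float))
p,R,o=pose(); print(p,o["force"],o["moment"],o["grip_width"],o["time_s"])
m=np.mean(ims,0).astype(np.uint8); z=cv2.resize(m[85:160,405:465,::-1],None,fx=8,fy=8,interpolation=cv2.INTER_LANCZOS4); cv2.imwrite("pics/z19.png",z)
cv2.imwrite("pics/s19.png",m[:,:,::-1])
ex=np.array([.9879,.1554,0]);ey=np.array([-.1554,.9879,0]);hin=np.array([.598,.291,.163])
d=p-[.4372,.2519,.1918];print("disp",d@ex,d[2],"chord ang",2*np.arcsin(np.hypot(d@ex,d[2])/2/.1718))
g=z.mean(2); E={"rim":[], "arm":[]}
for y in range(190,425,10):
    r=g[y-3:y+4].mean(0); x0=int(110+(y-150)*.58)+10
    a=next(x for x in range(x0,x0+100) if r[x]>25 and r[x+4]>25); b=next(x for x in range(a,a+80) if r[x]>52)
    E["rim"].append((a,y));E["arm"].append((b,y))
for n,off in (("rim",.08),("arm",.088)):
    P=[]
    for x,y in E[n]:
        C,dd=ray(s,(x/8+405,y/8+85)); k=((hin-C)@ey+off)/(dd@ey); q=C+k*dd-hin; P.append([-(q@ex),q[2]])
    P=np.array(P); c=np.polyfit(P[:,0],P[:,1],1); print(n,np.arctan(c[0]),c[1],np.std(P[:,1]-np.polyval(c,P[:,0])))
print([b[0]-a[0] for a,b in zip(E["rim"],E["arm"])])
w=cam("wrist"); cv2.imwrite("pics/w19.png",w["img"][:,:,::-1])
E
```

```text
[0.50800171 0.26332877 0.29195239] [-5.03968967  2.32581147  3.90246994] [ 0.20171339  1.00935192 -0.01466417] 0.011135296531385926 28.55
disp 0.07172104015196809 0.10015239277779867 chord ang 0.7333452060149146
rim 0.7044617854062789 0.012062217090634129 0.0014504022062952926
arm 0.6959539428423436 0.010572173554299328 0.0006742918532995487
[11, 14, 19, 15, 20, 16, 11, 12, 13, 14, 18, 17, 17, 18, 15, 15, 13, 19, 15, 19, 16, 15, 20, 12]
```

View pics/s19.png

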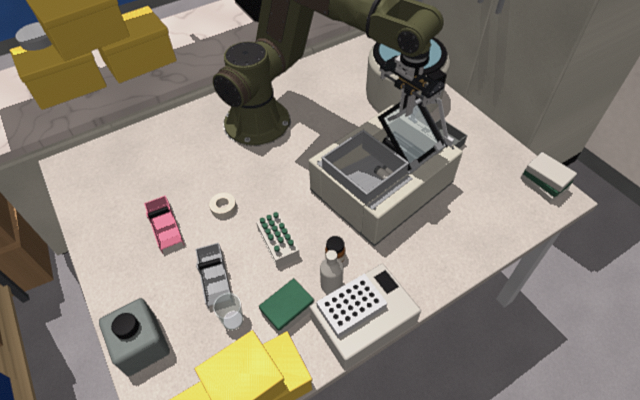

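View pics/w19.png

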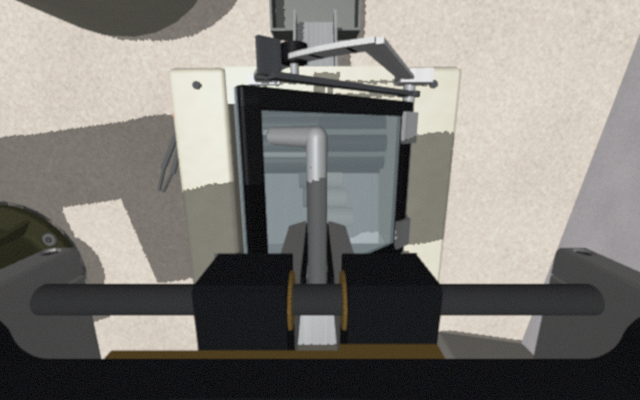

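>>> {"name": "play_rows", "arguments": {
  "deltas": [
    [[0, 0, 0, 0, 0, 0, 0], [0, 0, 0, 0, 0, 0, 0], [0, 0, 0, 0, 0, 0, 0], [0, 0, 0, 0, 0, 0, 0], [0, 0, 0, 0, 0, 0, 0]]
  ]
}}

```text
time_s: 29.1
ee_pos: [0.508, 0.2633, 0.2919]
eef_rot: [2.636, 1.57, 1.225]
force: [-5.9, 2.0, 1.9]
grip_width: 0.0112
```

```bash
python3 - <<'E'
from station import ctrl, hand_in
o=ctrl.get_obs(); print(o["ee_pos"],o["force"],abs(o["joint_vel"]).max())
print(hand_in())
E
```

```text
[0.50800843 0.2632993  0.29192898] [-5.85332507  1.99909661  1.93392481] 0.002258256426026867
the job is handed in; nothing more can be done
None
```

I tipped all four vials into the feeder, stood the empty tray back on its original spot and let go. I then lifted the flap by its handle to the index arm and handed in while holding it there, at 29 s of the 72 s allowed.

- **Vials:** through the flap, the wrist view showed three vials in the trough and part of a fourth. The tray looked empty in the wrist view on the way back.
- **Tray and bench:** the last scene picture shows the tray upright, and I saw nothing else on the bench disturbed.
- **Flap angle:** the final scene picture put the flap rim at 0.70 rad and the index arm at 0.70 rad, level to within about 1°.
- **Disagreements:** the flap angle worked out from the hand's movement was a little higher, about 0.73 rad. Earlier fixes on the index arm's tip were looser, ranging from 0.65 to 0.75 rad or slightly above. I relied on the side-by-side scene comparison.
- **Steadiness:** the arm was still at hand-in. About 6 N was left on the tool, after a peak of about 20 N partway through the lift.
- **First grasp:** my first attempt on the tray missed because I lifted before the fingers had closed. It left the tray where it was, and the second attempt held.

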